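Lay out the small kit between the tape roll and the timer

ROBOT

A 6-joint arm with a two-finger parallel gripper is mounted at the origin on a cart in front of the work surface, level with it; the furniture and walls round the work are solid. World frame = base frame: x ahead of the robot, y to its left, z up, the work surface at z = 0. Lengths are in m, angles in rad, forces in N, time in s.
With the tool pointing down it reaches from about 0.325 to 0.85 m from the base axis. Payload 15.5 kg.
Tool frame: the origin (TCP) lies where the fingers leave the gripper's body, on its centre line; the fingertips stand 78 mm ahead of it and the grasp point (between the pads) lies 60 mm ahead of it; z points along the fingers, y is the direction in which the jaws open and shut (so a half turn about z gives the same grasp; the last joint's range is limited). The gripper opens to 91 mm and grips with 3 to 60 N. Pads are 32 mm wide; open, the fingers measure 118 mm over their backs; the gripper's body (76 mm by 178 mm) begins 60 mm behind the grasp point.
Start: joints at [1.119, 0.494, 1.345, -0, 1.302, -0.096], TCP at [0.218, 0.586, 0.292] pointing down, gripper open.
Joint ranges: [-2.91, 2.91], [-0.82, 2.16], [0.22, 2.67], [-1.22, 4.37], [0.12, 2.79], [-3.08, 3.08]. Speed limits (rad/s): [1.89, 1.89, 2.57, 3.01, 3.01, 3.01].

INTERFACE

Orientations are given as a unit quaternion [x, y, z, w].
In Python, from rig import arm gives the robot as it stands.
- The arm moves only by the tool step_arm, never from a script. Its argument "commands" is a list of rows, each an object of numbers: "dx", "dy", "dz": the shift along the tool's x, y, z normalised to -1 to 1, where 1 is 0.6 m; "rx", "ry", "rz": the turn, a rotation vector about the tool's x, y, z normalised to -1 to 1, where 1 is pi/4 rad; "jaw": the opening, from 0 (shut) to 1 (fully open). A call has 1 to 20 rows; each row shifts and turns the pose as measured when the row begins, along the tool's axes as they then stand; what a row does not reach is not made up. A row lasts 1/8 s, in which the tool goes at most 62.5 mm and 10.7 degrees, less where a joint would pass 70% of its speed; a pose out of reach is approached as far as the arm can. A call with a number of a shift or a turn outside -1 to 1 is refused whole. A call with a gripper value outside its range is refused whole. The fingers move at their own pace and stop on an object; "newtons" is the grip in N (left out, the last holds). Time passes only in rows, so rows that do not move let the fingers close. It gives the time, the measured TCP pose, the force and the opening at its end, in the units of the state.
- arm.state(): the state, without advancing time (a new reading comes with each control period).
- arm.capture(name): name is "scene" or "top" or "wrist"; returns the picture (420x560x3 uint8, blue, green, red); there is no depth.
- arm.camera_model(name): a dict with "fx", "fy", "cx", "cy" (pixels), "extrinsics" (4x4, takes a point from camera to world coordinates). Camera axes: x right, y down, z forward; pixel columns grow to the right and rows downward; lengths in m; the calibration is good to about 2 mm. A picture is of the moment at which its call begins: read the wrist's pose just before it. camera_model takes no time and is no camera call; for the wrist camera it gives the pose at the moment of the call.
- arm.hand_in(): hands the job in, once; it reports no verdict.
The state is a dict: "t": time; "joint_pos": joint angles; "dq": joint speeds; "joint_torque": joint torques, N m; "eef_pos": TCP position; "eef_rot": TCP orientation; "ft_force": force on the tool from outside, world axes, zero at the start; "moment": the same for the moment, N m; "width": finger opening in m.
Only numpy, scipy, OpenCV 4.12 (cv2) and the standard library are available. Lean on these libraries where they do the work, as an engineer would, in place of code of your own. Each camera call takes 0.05 s, during which the arm holds its last target.

TASK

Tidy the small kit on the free strip of the table: lay the lens cap flat on top of the tape roll with the small black stopper, brim down, on top of the cap, each centred on what is below it. Stand the two brown bottles upright in the gap between the tape roll and the timer, evenly spaced on the straight line between them, the dropper bottle next to the tape roll and the screw-cap bottle next to the timer. Leave the tape roll, the timer and everything else standing there where they are, and do not knock a bottle over.

Things in the scene. Friction and masses are not known exactly. Their poses are not given: they have to be found in the camera images.
- tape_roll: Roll of black vinyl tape with a pale core, lying flat: looks like a ring, but things rest on its flat top as on a solid disc; 55 mm diameter, 18 mm high. Stays where it is; base of the pile. Origin: centre of its underside; z up. It stands in the front row, near the table's free edge that faces the robot; this edge runs at 45 degrees, along (x, y) = (1, 1).
- timer: Small grey kitchen-style timer lying flat, with a display, two black buttons and one red, 46 x 52 mm, 17 mm high. Stays where it is, about 165 mm from the tape roll along the free edge, on either side. Origin: centre of its underside; z up. Wall trunking closes the strip's far left end and a wall stands left of the robot: close the fingers across the edge when setting down in the front row.
- lens_cap: Black lens cap, a plain flat closed disc without a hole, 48 mm diameter, 12 mm high, about 12 g, lying on the table. Grip it across its rim. Origin: centre of its underside; z up. It, the stopper and the two bottles stand in any order in a back row, some 60 mm behind the front row, about 69 mm apart along the edge, near the machine's flank.
- stopper: Small black round stopper like a low hat lying on its brim: brim 28 mm diameter at the bottom, narrower knob above, 14 mm high in all, about 30 g. Grip it low, across the brim. Origin: centre of its underside; z up.
- drop_bottle: Small brown dropper bottle with a black pointed nozzle, standing: body 32 mm diameter and 48 mm high, 76 mm high with the nozzle, about 50 g. Grip the body. Origin: centre of its underside; z up.
- primer_bottle: Brown bottle with a flat-topped black screw cap (21 mm diameter), standing: body 37 mm diameter and 53 mm high, 64 mm high with the cap, about 70 g. Grip the body. Origin: centre of its underside; z up.
- objective_can: Bystander, loose: black round objective canister, 37 mm diameter, 57 mm high, standing near the free edge. Leave it alone. Origin: centre of its underside.
- lens_tissue: Bystander, loose: flat pale packet of lens tissue, 62 x 90 mm, 16 mm high, in the corner beside the red lamp house. Leave it alone. Origin: centre of its underside.
Mind the look-alikes: they are no part of the job. Leave any yellow look-alike of the lens_cap alone.

How it is judged:
At the end, for the whole second after the job is handed in: Cap flat on the tape roll and stopper on the cap, each centred within 12 mm; bottles upright on the table, within 15 mm of the line from roll to timer, dropper 42-69 mm from roll and 97-125 mm from timer, screw-cap bottle the other way round (centres); all at rest (horizontal distance between lens_cap and tape_roll below 0.012 m and height (world z) of lens_cap between 0.013 and 0.023 m and horizontal distance between stopper and lens_cap below 0.012 m and height (world z) of stopper between 0.025 and 0.035 m and horizontal distance between drop_bottle and tape_roll between 0.042 and 0.069 m and horizontal distance between drop_bottle and timer between 0.097 and 0.125 m and x of drop_bottle in the frame of tape_roll between -0.015 and 0.015 m and height (world z) of each of drop_bottle, primer_bottle below 0.006 m and horizontal distance between primer_bottle and timer between 0.042 and 0.069 m and horizontal distance between primer_bottle and tape_roll between 0.097 and 0.125 m and x of primer_bottle in the frame of tape_roll between -0.015 and 0.015 m and angle between each of lens_cap, stopper, drop_bottle, primer_bottle's own z axis and vertical below 0.12 rad and linear speed of each of lens_cap, stopper, drop_bottle, primer_bottle below 0.02 m/s); the robot touches nothing.
It fails at once if the tape roll or the timer is shifted by more than 15 mm (distance of any of tape_roll, timer from where it was at the start of the episode above 0.015 m).
It fails at once if the canister or the tissue packet is shifted by more than 15 mm (distance of any of objective_can, lens_tissue from where it was at the start of the episode above 0.015 m).
It fails at once if a bottle is tipped over (angle between any of drop_bottle, primer_bottle's own z axis and vertical above 0.7 rad).
It also fails if it takes over 112 s, if anything falls off the work surface, if the arm or the gripper's body presses on something with over 40 N, if the wrist force passes 120 N, or if a joint passes its speed limit or range.

## Working session

There is one attempt and no reset: what is moved stays moved. The work goes in short steps, Python scripts to look and compute and a tool call to move; the robot and the scene stay as the last step left them, time stands still between calls to the robot, and variables do not carry over. Pictures are saved under pics/ and viewed, and the job is handed in when it is done.

Besides the shell and the picture viewer there is one more tool, called after "Request:" as a command line: name --argument value ..., lists and objects as JSON in quotes. step_arm: Moves the arm, as the interface text tells. Its arguments: {"type":"object","properties":{"commands":{"type":"array"},"newtons":{"type":"number"}},"required":["commands"]}

```bash
mkdir -p pics; ls; python3 - <<'E'
from rig import arm
import cv2
s=arm.state(); print({k:s[k] for k in ("t","eef_pos","eef_rot","width","ft_force")})
for n in ("scene","top","wrist"):
    cv2.imwrite(f"pics/{n}0.png",arm.capture(n)); m=arm.camera_model(n); print(n,m)
E
```

```text
pics
{'t': 0.0, 'eef_pos': array([0.21756357, 0.58558735, 0.29162655]), 'eef_rot': array([ 1.76953252e-01,  9.84219054e-01, -6.11625251e-04, -1.61044666e-04]), 'width': 0.09141102045437248, 'ft_force': array([0.71411225, 0.04397247, 0.88524012])}
scene {'fx': 385.7717018631409, 'fy': 385.7717018631409, 'cx': 283.7754014866554, 'cy': 205.36838131500622, 'extrinsics': array([[-0.92087558, -0.31920339,  0.22382439,  0.37566579],
       [-0.38955115,  0.77611767, -0.49587424,  0.38598743],
       [-0.01542932, -0.54382952, -0.83905386,  0.76432421],
       [ 0.        ,  0.        ,  0.        ,  1.        ]])}
top {'fx': 491.88743812484614, 'fy': 491.88743812484614, 'cx': 276.257757478066, 'cy': 208.76745935931234, 'extrinsics': array([[-0.0133049 , -0.98272778,  0.18457813,  0.36621659],
       [-0.99987534,  0.01464526,  0.00590031, -0.03873137],
       [-0.00850159, -0.18447662, -0.98280013,  1.11011665],
       [ 0.        ,  0.        ,  0.        ,  1.        ]])}
wrist {'fx': 307.9479854250373, 'fy': 307.9479854250373, 'cx': 280.60868752885926, 'cy': 208.5231856561032, 'extrinsics': array([[ 0.3477982 ,  0.90238962,  0.2544197 ,  0.14564804],
       [ 0.93756768, -0.33422451, -0.09623317,  0.6128678 ],
       [-0.00180652,  0.27200541, -0.96229403,  0.38330588],
       [ 0.        ,  0.        ,  0.        ,  1.        ]])}
```

View pics/scene0.png

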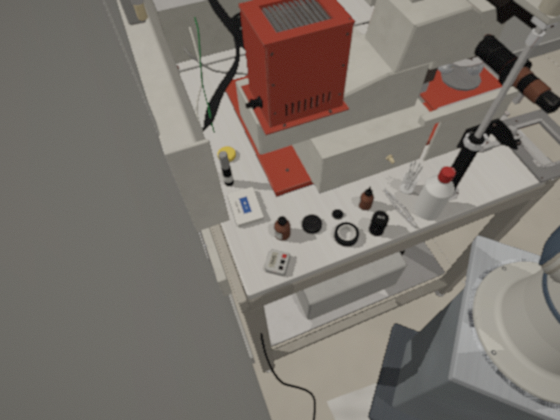

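View pics/top0.png

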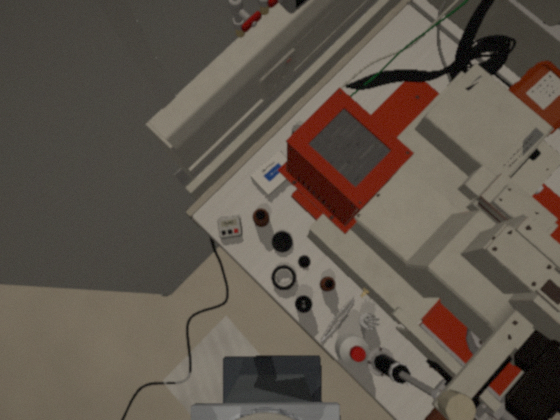

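View pics/wrist0.png

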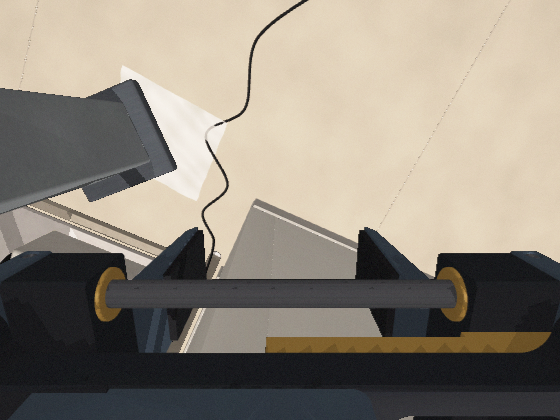

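```bash
python3 - <<'E'
import cv2
a=cv2.imread("pics/top0.png")[150:380,180:420]; cv2.imwrite("pics/topc.png",cv2.resize(a,None,fx=2.5,fy=2.5,interpolation=2))
a=cv2.imread("pics/scene0.png")[140:290,200:420]; cv2.imwrite("pics/scenec.png",cv2.resize(a,None,fx=3.5,fy=3.5,interpolation=2))
E
```

```text
(no output)
```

View pics/topc.png

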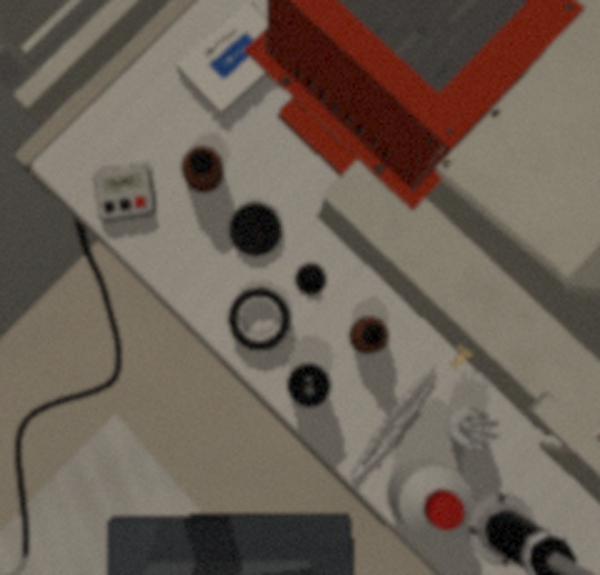

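View pics/scenec.png

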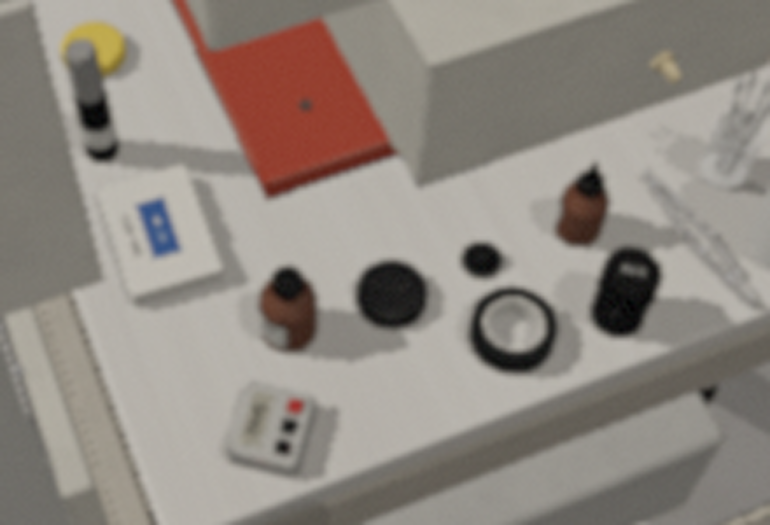

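```bash
cat > h.py <<'E'
import numpy as np, cv2
from rig import arm
def ray(n,u,v,z,m=None):
    m=m or arm.camera_model(n); E=m["extrinsics"]
    d=E[:3,:3]@np.array([(u-m["cx"])/m["fx"],(v-m["cy"])/m["fy"],1]); o=E[:3,3]
    return (o+d*(z-o[2])/d[2])[:2]
def proj(n,p,m=None):
    m=m or arm.camera_model(n); E=m["extrinsics"]
    q=E[:3,:3].T@(np.array(p)-E[:3,3]); return q[0]/q[2]*m["fx"]+m["cx"],q[1]/q[2]*m["fy"]+m["cy"]
def blobs(mask,mn=15,mx=3000):
    c,_=cv2.findContours(mask.astype(np.uint8),cv2.RETR_EXTERNAL,cv2.CHAIN_APPROX_NONE)
    for k in c:
        a=cv2.contourArea(k)
        if mn<a<mx:
            M=cv2.moments(k); yield M["m10"]/M["m00"],M["m01"]/M["m00"],a,cv2.boundingRect(k)
E
python3 - <<'E'
from h import *
for n,(x0,x1,y0,y1) in {"top":(180,420,150,380),"scene":(200,420,140,290)}.items():
    im=cv2.imread(f"pics/{n}0.png"); hsv=cv2.cvtColor(im,cv2.COLOR_BGR2HSV).astype(int)
    roi=np.zeros(im.shape[:2],bool); roi[y0:y1,x0:x1]=1
    for name,mk in {"dark":(hsv[...,2]<60),"brown":(hsv[...,1]>70)&(hsv[...,2]<140)&((hsv[...,0]<14)|(hsv[...,0]>170))}.items():
        for u,v,a,b in blobs(mk&roi): print(n,name,round(u,1),round(v,1),a,b,[ray(n,u,v,z).round(3).tolist() for z in (0.,.012,.018,.06)])
E
```

```text
top dark 398.7 371.7 127.0 (392, 365, 18, 15) [[0.213, -0.291], [0.215, -0.289], [0.216, -0.287], [0.221, -0.278]]
top dark 272.7 367.2 2050.0 (224, 356, 97, 24) [[0.226, -0.02], [0.227, -0.02], [0.228, -0.02], [0.233, -0.021]]
top dark 383.0 363.3 252.5 (374, 354, 21, 22) [[0.231, -0.258], [0.232, -0.256], [0.233, -0.255], [0.238, -0.247]]
top dark 303.2 303.8 189.0 (295, 296, 17, 17) [[0.36, -0.089], [0.36, -0.088], [0.36, -0.088], [0.36, -0.086]]
top dark 327.4 284.6 108.5 (321, 278, 13, 13) [[0.401, -0.144], [0.401, -0.143], [0.4, -0.142], [0.399, -0.138]]
top dark 283.4 277.4 422.0 (272, 266, 24, 24) [[0.418, -0.046], [0.418, -0.046], [0.417, -0.046], [0.415, -0.046]]
top dark 303.9 261.4 87.0 (299, 256, 11, 12) [[0.453, -0.093], [0.452, -0.092], [0.452, -0.092], [0.449, -0.09]]
top dark 208.1 285.8 126.0 (186, 237, 42, 134) [[0.402, 0.122], [0.402, 0.121], [0.401, 0.12], [0.4, 0.114]]
top dark 281.5 241.5 299.0 (272, 232, 20, 20) [[0.499, -0.043], [0.498, -0.043], [0.497, -0.043], [0.492, -0.043]]
top dark 260.8 217.9 178.0 (254, 210, 15, 17) [[0.554, 0.004], [0.552, 0.003], [0
[... 1157 characters left out ...]
, -0.066]]
scene dark 337.4 213.8 51.5 (333, 210, 10, 9) [[0.455, -0.092], [0.454, -0.084], [0.453, -0.08], [0.449, -0.054]]
scene dark 368.3 192.8 32.5 (365, 189, 7, 8) [[0.406, -0.176], [0.405, -0.167], [0.405, -0.163], [0.403, -0.132]]
scene dark 226.6 172.3 44.5 (223, 168, 8, 9) [[0.751, -0.102], [0.745, -0.094], [0.742, -0.091], [0.721, -0.064]]
scene brown 282.7 229.0 154.5 (275, 221, 15, 19) [[0.557, -0.006], [0.554, 0.0], [0.553, 0.003], [0.543, 0.025]]
scene brown 365.8 200.9 139.5 (360, 193, 13, 16) [[0.405, -0.151], [0.404, -0.143], [0.404, -0.139], [0.402, -0.109]]
scene brown 293.5 187.6 135.0 (275, 180, 38, 16) [[0.578, -0.122], [0.574, -0.114], [0.573, -0.11], [0.562, -0.082]]
```

```bash
python3 - <<'E'
from h import *
def P(n,u,v):
    m=arm.camera_model(n);E=m["extrinsics"];return E[:3,3],E[:3,:3]@np.array([(u-m["cx"])/m["fx"],(v-m["cy"])/m["fy"],1])
def tri(a,b):
    (o,d),(p,e)=P(*a),P(*b); s=np.linalg.lstsq(np.c_[d,-e],p-o,rcond=None)[0]; return o+d*s[0],p+e*s[1]
print("paper",tri(("top",227,317),("wrist",197,200)))
for z in (-.7,-.8,-.9): print(z,"wallend",ray("top",165,295,z),"base nr table",ray("top",215,249,z))
# flank: near corner bottom/top
print("flank corner bottom scene",ray("scene",320,193,0),"top",[(z,ray("scene",323,158.6,z).round(3)) for z in (.05,.07,.09,.11,.13)])
print("flank top corner in top view (325,214?)",tri(("top",180+355/2.5,150+160/2.5),("scene",323,158.6)), tri(("top",180+322/2.5,150+203/2.5),("scene",323,158.6)))
c=lambda x,y:(180+x/2.5,150+y/2.5)
print("timer",ray("top",*c(126,190),.017), "edge",[ray("top",*c(*q),0).round(3) for q in ((30,168),(220,352),(350,482))])
E
```

```text
paper (array([ 0.30784691,  0.17156022, -0.85812509]), array([ 0.31854945,  0.17549792, -0.85802177]))
-0.7 wallend [0.39356079 0.38042688] base nr table [0.55843696 0.20027158]
-0.8 wallend [0.39507143 0.4035833 ] base nr table [0.56905618 0.21347531]
-0.9 wallend [0.39658206 0.42673972] base nr table [0.57967541 0.22667905]
flank corner bottom scene [ 0.51271923 -0.13157238] top [(0.05, array([ 0.531, -0.195])), (0.07, array([ 0.527, -0.178])), (0.09, array([ 0.523, -0.162])), (0.11, array([ 0.518, -0.146])), (0.13, array([ 0.514, -0.13 ]))]
flank top corner in top view (325,214?) (array([ 0.5366438 , -0.12442028,  0.13858527]), array([ 0.51296106, -0.12581243,  0.1345536 ])) (array([ 0.49753564, -0.09506884,  0.17233953]), array([ 0.50451967, -0.09434523,  0.17327405]))
timer [0.53363391 0.07144604] edge [array([0.558, 0.161]), array([ 0.389, -0.011]), array([ 0.276, -0.124])]
```

```bash
python3 - <<'E'
import cv2
a=cv2.imread("pics/top0.png")[250:380,290:430]; a=cv2.resize(a,None,fx=4,fy=4,interpolation=2)
b=cv2.imread("pics/scene0.png")[110:240,340:470]; b=cv2.resize(b,None,fx=4.4,fy=4.4,interpolation=2)
cv2.imwrite("pics/g1.png",a);cv2.imwrite("pics/g2.png",b)
E
```

```text
(no output)
```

View pics/g1.png

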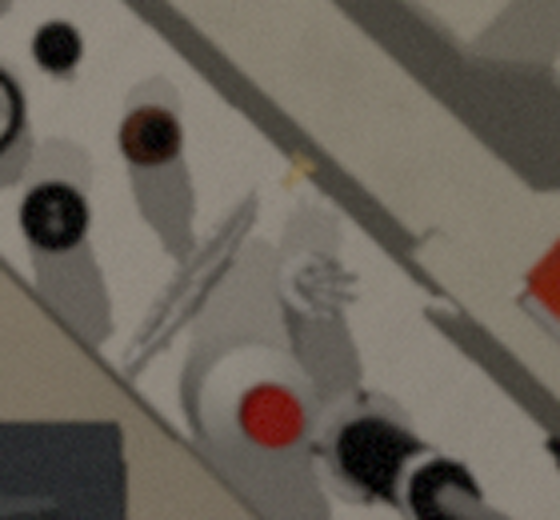

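View pics/g2.png

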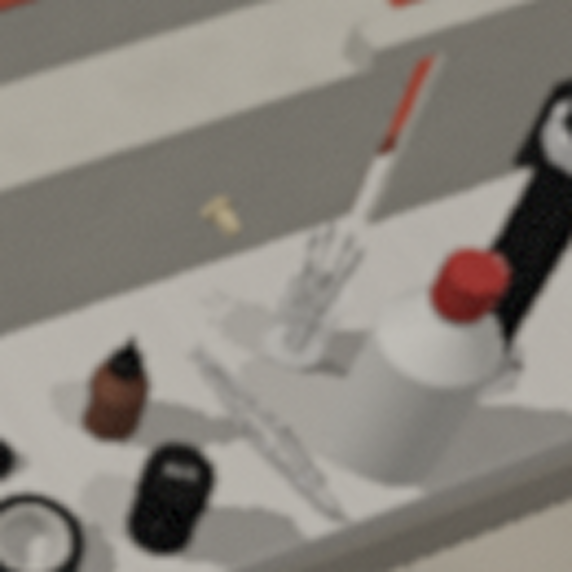

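```bash
python3 - <<'E'
from h import *
e=np.array([1,1])/2**.5
D=np.array([.402,-.141])
for n,u,v,z in (("scene",407,188.4,0),("scene",340+263/4.4,110+342/4.4,0),("top",290+282/4,250+283/4,0),("top",290+300/4,250+280/4,0),("scene",340+315/4.4,110+235/4.4,.08),("top",290+200/4,250+400/4,.05),("scene",340+350/4.4,110+450/4.4,.0)):
    p=ray(n,u,v,z); print(n,p.round(3),"along",((p-D)@e).round(3),"across",((p-D)@[.707,-.707]).round(3))
for z in (.06,.08,.1): print(ray("scene",340+315/4.4,110+235/4.4,z),ray("top",290+340/4,250+290/4,z))
E
```

```text
scene [ 0.323 -0.224] along -0.114 across 0.003
scene [ 0.34  -0.219] along -0.099 across 0.011
top [ 0.321 -0.214] along -0.109 across -0.005
top [ 0.323 -0.224] along -0.115 across 0.003
scene [ 0.335 -0.232] along -0.112 across 0.017
top [ 0.265 -0.161] along -0.111 across -0.083
scene [ 0.281 -0.168] along -0.105 across -0.067
[ 0.33388703 -0.2504564 ] [ 0.31988815 -0.23443959]
[ 0.33507338 -0.23238394] [ 0.3207705  -0.23071223]
[ 0.33625973 -0.21431147] [ 0.32165285 -0.22698487]
```

Request:
step_arm --commands '[{"dx": -0.04,"dy": -0.082},{"dx": -0.04,"dy": -0.082},{"dx": -0.04,"dy": -0.082},{"dx": -0.04,"dy": -0.082},{"dx": -0.04,"dy": -0.082},{"dx": -0.04,"dy": -0.082}]'

```text
invalid input
```

Request:
step_arm --commands '[{"dx": -0.04,"dy": -0.08,"dz": 0,"rx": 0,"ry": 0,"rz": 0,"jaw": 1}]'

```text
t: 0.28
eef_pos: [0.2234, 0.5336, 0.2912]
eef_rot: [0.176, 0.984, 0.0, -0.0]
ft_force: [0.7, -0.4, -0.8]
width: 0.0912
```

Request:
step_arm --commands '[{"dx": -0.04,"dy": -0.08,"dz": 0,"rx": 0,"ry": 0,"rz": 0,"jaw": 1},{"dx": -0.04,"dy": -0.08,"dz": 0,"rx": 0,"ry": 0,"rz": 0,"jaw": 1},{"dx": -0.04,"dy": -0.08,"dz": 0,"rx": 0,"ry": 0,"rz": 0,"jaw": 1},{"dx": -0.04,"dy": -0.08,"dz": 0,"rx": 0,"ry": 0,"rz": 0,"jaw": 1},{"dx": -0.04,"dy": -0.08,"dz": 0,"rx": 0,"ry": 0,"rz": 0,"jaw": 1}]'

```text
t: 0.9
eef_pos: [0.2522, 0.2591, 0.2903]
eef_rot: [0.175, 0.985, -0.0, 0.0]
ft_force: [1.8, -0.6, 0.7]
width: 0.091
```

Request:
step_arm --commands '[{"dx": -0.07,"dy": -0.04,"dz": 0,"rx": 0,"ry": 0,"rz": 0,"jaw": 0.7},{"dx": -0.07,"dy": -0.04,"dz": 0,"rx": 0,"ry": 0,"rz": 0,"jaw": 0.7},{"dx": -0.07,"dy": -0.04,"dz": 0,"rx": 0,"ry": 0,"rz": 0,"jaw": 0.7},{"dx": -0.07,"dy": -0.04,"dz": 0,"rx": 0,"ry": 0,"rz": 0,"jaw": 0.7},{"dx": -0.07,"dy": -0.04,"dz": 0,"rx": 0,"ry": 0,"rz": 0,"jaw": 0.7},{"dx": 0,"dy": 0,"dz": 0,"rx": 0,"ry": 0,"rz": 0.18,"jaw": 0.7},{"dx": 0,"dy": 0,"dz": 0,"rx": 0,"ry": 0,"rz": 0.18,"jaw": 0.7},{"dx": 0,"dy": 0,"dz": 0,"rx": 0,"ry": 0,"rz": 0.18,"jaw": 0.7}]'

```text
t: 1.9
eef_pos: [0.412, 0.0631, 0.2907]
eef_rot: [0.385, 0.923, -0.0, 0.001]
ft_force: [0.4, 0.3, 0.1]
width: 0.0638
```

```bash
python3 - <<'E'
from h import *
m=arm.camera_model("wrist"); cv2.imwrite("pics/w1.png",arm.capture("wrist")); print(m)
import pickle; pickle.dump(m,open("w1.pkl","wb")); s=arm.state(); print(s["eef_pos"],s["eef_rot"],s["t"])
for n,p in {"roll":(.4175,-.046,.018),"cap":(.498,-.043,.012),"stop":(.4525,-.092,.014),"prim":(.549,.003,.064),"drop":(.402,-.141,.076)}.items(): print(n,proj("wrist",p,m))
E
```

```text
{'fx': 307.9479854250373, 'fy': 307.9479854250373, 'cx': 280.60868752885926, 'cy': 208.5231856561032, 'extrinsics': array([[ 7.10664887e-01,  6.76734464e-01,  1.92317144e-01,
         3.57939341e-01],
       [ 7.03530528e-01, -6.83416893e-01, -1.94900348e-01,
         1.18240871e-01],
       [-4.62997811e-04,  2.73809816e-01, -9.61783744e-01,
         3.82155580e-01],
       [ 0.00000000e+00,  0.00000000e+00,  0.00000000e+00,
         1.00000000e+00]])}
[0.41198314 0.06318184 0.29072873] [ 3.88791291e-01  9.21325585e-01 -5.09385904e-05  7.04521207e-04] 1.95
roll (np.float64(223.46861997428326), np.float64(249.855499676718))
cap (np.float64(270.40475696016154), np.float64(285.53506508146364))
stop (np.float64(220.59148931965666), np.float64(288.16162835815936))
prim (np.float64(326.8613420750901), np.float64(310.5037560479741))
drop (np.float64(149.11108355862885), np.float64(315.8251209747751))
```

View pics/w1.png

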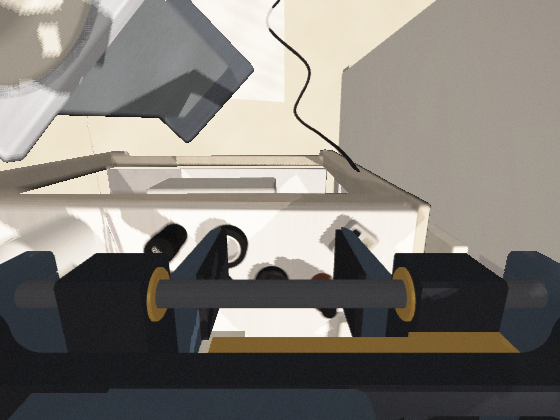

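```bash
python3 - <<'E'
from h import *
a=cv2.imread("pics/w1.png")[200:350,130:400]; cv2.imwrite("pics/w1c.png",cv2.resize(a,None,fx=2.9,fy=2.9,interpolation=2))
import pickle; m=pickle.load(open("w1.pkl","rb")); print(proj("wrist",(.5336,.0714,.017),m))
E
```

```text
(np.float64(352.5345942266023), np.float64(248.2982979150959))
```

View pics/w1c.png

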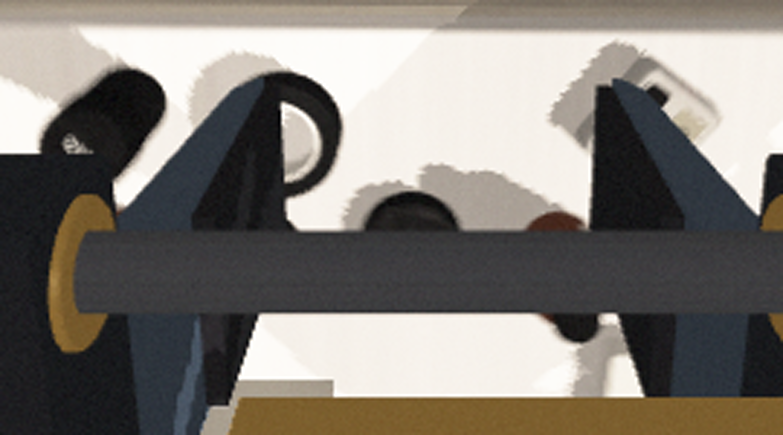

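```bash
cat >> h.py <<'E'
from scipy.spatial.transform import Rotation as Ro
def go(x,y,z,yaw):
    s=arm.state(); R=Ro.from_quat(s["eef_rot"]); p=np.array(s["eef_pos"])
    yv=R.apply([0,1,0]); cur=np.degrees(np.arctan2(yv[1],yv[0])); tilt=np.degrees(np.arccos(-R.apply([0,0,1])[2]))
    T=Ro.from_matrix(np.array([[np.sin(np.radians(yaw))*-1,np.cos(np.radians(yaw)),0],[np.cos(np.radians(yaw)),np.sin(np.radians(yaw)),0],[0,0,-1.]]).T.T)
    # columns: x=y×z, y, z
    yy=np.array([np.cos(np.radians(yaw)),np.sin(np.radians(yaw)),0]); zz=np.array([0,0,-1.]); T=Ro.from_matrix(np.c_[np.cross(yy,zz),yy,zz])
    d=R.inv().apply(np.array([x,y,z])-p)/.6; r=(R.inv()*T).as_rotvec()/(np.pi/4)
    print("t",s["t"],"pos",p.round(4),"yaw",cur.round(1),"tilt",tilt.round(2),"w",round(s["width"],4),"f",s["ft_force"].round(1))
    print("  units d",d.round(4),"rows",np.linalg.norm(d)*.6/.0625,"r",r.round(4),"rows",np.linalg.norm(r)*45/10.7)
E
python3 -c "
from h import *
go(.402,-.138,.2,45)"
```

```text
t 1.95 pos [0.412  0.0632 0.2907] yaw 44.2 tilt 0.08 w 0.064 f [ 0.8 -0.1  1. ]
  units d [-0.2284 -0.2459  0.1514] rows 3.534714652553781 r [ 0.0006  0.0017 -0.0169] rows 0.07130277333788668
```

Request:
step_arm --commands '[{"dx": -0.057,"dy": -0.061,"dz": 0,"rx": 0,"ry": 0,"rz": 0,"jaw": 0.7},{"dx": -0.057,"dy": -0.061,"dz": 0,"rx": 0,"ry": 0,"rz": 0,"jaw": 0.7},{"dx": -0.057,"dy": -0.061,"dz": 0,"rx": 0,"ry": 0,"rz": -0.016,"jaw": 0.7},{"dx": -0.057,"dy": -0.061,"dz": 0,"rx": 0,"ry": 0,"rz": 0,"jaw": 0.7},{"dx": 0,"dy": 0,"dz": 0.05,"rx": 0,"ry": 0,"rz": 0,"jaw": 0.7},{"dx": 0,"dy": 0,"dz": 0.05,"rx": 0,"ry": 0,"rz": 0,"jaw": 0.7}]'

```text
t: 2.7
eef_pos: [0.4053, -0.1439, 0.2312]
eef_rot: [0.375, 0.927, -0.0, 0.004]
ft_force: [0.4, 1.1, -0.6]
width: 0.0638
```

```bash
python3 - <<'E'
from h import *
go(.402,-.138,.1,45)
for n in ("wrist","scene"): cv2.imwrite(f"pics/{n}2.png",arm.capture(n))
E
```

```text
t 2.7 pos [ 0.4053 -0.1439  0.2312] yaw 46.0 tilt 0.45 w 0.0638 f [ 0.4  1.1 -0.6]
  units d [0.0124 0.0026 0.2186] rows 2.102296769076508 r [0.0034 0.0094 0.0212] rows 0.09866347152618136
```

View pics/wrist2.png

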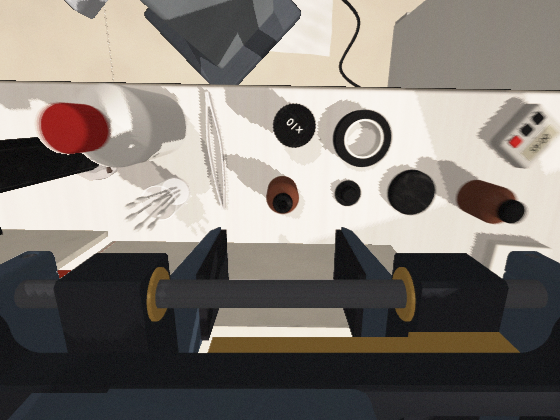

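View pics/scene2.png

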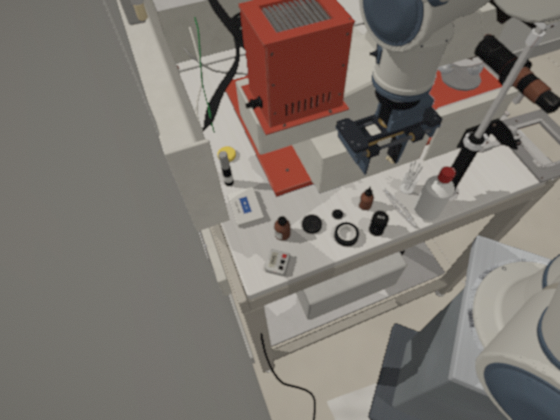

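```bash
python3 - <<'E'
from h import *
m=arm.camera_model("wrist"); im=arm.capture("wrist"); cv2.imwrite("pics/w3.png",im)
import pickle; pickle.dump(m,open("w3.pkl","wb")); s=arm.state(); print(s["eef_pos"])
hsv=cv2.cvtColor(im,cv2.COLOR_BGR2HSV).astype(int); roi=np.zeros(im.shape[:2],bool); roi[88:238,225:560]=1
g=hsv[...,2]
for name,mk in {"dark":g<75,"brown+dark":(g<75)|((hsv[...,1]>90)&(g<170))}.items():
    for u,v,a,b in blobs(mk&roi,150): 
        bc=(b[0]+b[2]/2-.5,b[1]+b[3]/2-.5); print(name,round(u,1),round(v,1),a,b,[ray("wrist",*bc,z,m).round(4).tolist() for z in (.012,.014,.018,.048,.064)])
E
```

```text
[ 0.40485504 -0.14287398  0.23128587]
dark 282.7 206.0 315.0 (273, 195, 20, 22) [[0.4115, -0.1467], [0.4111, -0.1463], [0.4103, -0.1456], [0.4042, -0.14], [0.401, -0.137]]
dark 491.9 205.2 1899.0 (459, 183, 71, 44) [[0.5637, 0.0124], [0.5623, 0.0118], [0.5595, 0.0105], [0.5387, 0.0006], [0.5275, -0.0046]]
dark 348.5 195.7 482.5 (336, 183, 26, 26) [[0.4511, -0.0903], [0.4505, -0.0902], [0.4492, -0.0902], [0.4392, -0.0901], [0.4339, -0.09]]
dark 412.8 194.8 1637.5 (389, 173, 49, 45) [[0.497, -0.042], [0.496, -0.0423], [0.4941, -0.0429], [0.4797, -0.0475], [0.4721, -0.0499]]
dark 363.4 140.2 2587.0 (334, 112, 59, 58) [[0.4188, -0.0439], [0.4183, -0.0441], [0.4174, -0.0447], [0.4106, -0.0491], [0.407, -0.0514]]
dark 294.6 127.6 1409.5 (273, 106, 43, 44) [[0.3627, -0.0842], [0.3626, -0.0842], [0.3624, -0.0842], [0.3611, -0.0847], [0.3604, -0.085]]
brown+dark 492.9 205.8 2125.5 (459, 183, 71, 44) [[0.5637, 0.0124], [0.5623, 0.0118], [0.5595, 0.0105], [0.5387, 0.0006], [0.5275, -0.0046]]
brown+dark 348.5 195.7 482.5 (336, 183, 26, 26) [[0.4511, -0.0903], [0.4505, -0.0902], [0.4492, -0.0902], [0.4392, -0.0901], [0.4339, -0.09]]
brown+dark 282.6 197.9 925.0 (267, 179, 33, 38) [[0.4057, -0.1404], [0.4054, -0.14], [0.4046, -0.1394], [0.3991, -0.1344], [0.3962, -0.1317]]
brown+dark 412.8 194.8 1637.5 (389, 173, 49, 45) [[0.497, -0.042], [0.496, -0.0423], [0.4941, -0.0429], [0.4797, -0.0475], [0.4721, -0.0499]]
brown+dark 363.4 140.2 2587.0 (334, 112, 59, 58) [[0.4188, -0.0439], [0.4183, -0.0441], [0.4174, -0.0447], [0.4106, -0.0491], [0.407, -0.0514]]
brown+dark 294.6 127.6 1409.5 (273, 106, 43, 44) [[0.3627, -0.0842], [0.3626, -0.0842], [0.3624, -0.0842], [0.3611, -0.0847], [0.3604, -0.085]]
```

```bash
python3 - <<'E'
import cv2
a=cv2.imread("pics/w3.png")[90:240,230:560]; cv2.imwrite("pics/w3c.png",cv2.resize(a,None,fx=2.4,fy=2.4,interpolation=2))
E
```

```text
(no output)
```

View pics/w3c.png

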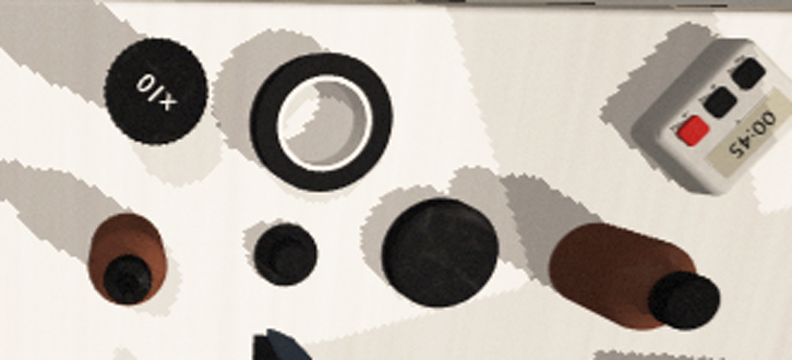

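```bash
python3 - <<'E'
from h import *
import pickle; m=pickle.load(open("w3.pkl","rb"))
c=lambda x,y:(230+x/2.4,90+y/2.4)
print("primer cap",ray("wrist",*c(684,301),.064,m),"drop nozzle",ray("wrist",*c(130,281),.06,m),ray("wrist",*c(130,281),.07,m))
print("primer base end", ray("wrist",*c(585,258),.0,m), "timer corners top",[ray("wrist",*c(*q),.017,m).round(4) for q in ((742,40),(645,125),(706,192))])
E
python3 -c "
from h import *
go(.402,-.1385,.1,45)"
```

```text
primer cap [0.54872235 0.00307034] drop nozzle [ 0.40387999 -0.13766457] [ 0.40177436 -0.13580083]
primer base end [0.55024169 0.00505025] timer corners top [array([0.5086, 0.0944]), array([0.51 , 0.049]), array([0.5508, 0.0521])]
t 2.85 pos [ 0.4049 -0.1429  0.2313] yaw 46.0 tilt 0.24 w 0.0639 f [-0.1  0.  -0.4]
  units d [0.0093 0.0016 0.2188] rows 2.1022357341504705 r [0.002  0.0049 0.0216] rows 0.09341045237705695
```

Request:
step_arm --commands '[{"dx": 0.01,"dy": 0.002,"dz": 0.05,"rx": 0,"ry": 0.005,"rz": 0.02,"jaw": 0.7},{"dx": 0,"dy": 0,"dz": 0.06,"rx": 0,"ry": 0,"rz": 0,"jaw": 0.7},{"dx": 0,"dy": 0,"dz": 0.06,"rx": 0,"ry": 0,"rz": 0,"jaw": 0.7},{"dx": 0,"dy": 0,"dz": 0.03,"rx": 0,"ry": 0,"rz": 0,"jaw": 0.7}]'

```text
t: 3.35
eef_pos: [0.406, -0.1385, 0.1139]
eef_rot: [0.379, 0.925, 0.0, 0.005]
ft_force: [0.9, 0.2, 0.4]
width: 0.0639
```

```bash
python3 - <<'E'
from h import *
go(.402,-.138,.095,45)
cv2.imwrite("pics/w4.png",arm.capture("wrist"))
E
```

```text
t 3.35 pos [ 0.406  -0.1385  0.1139] yaw 45.5 tilt 0.61 w 0.0639 f [0.9 0.2 0.4]
  units d [ 0.0056 -0.0042  0.0315] rows 0.30966038187700423 r [0.0061 0.0122 0.0103] rows 0.07166863779881699
```

View pics/w4.png

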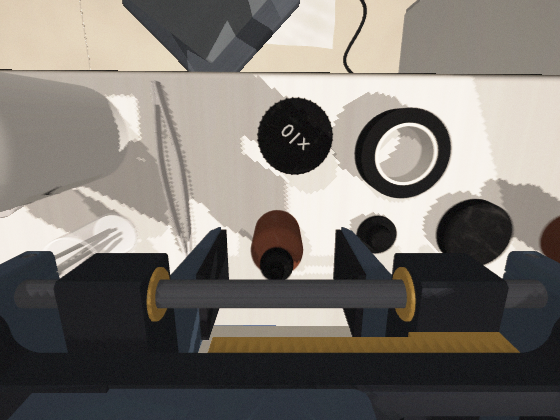

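Request:
step_arm --commands '[{"dx": 0.006,"dy": -0.004,"dz": 0.02,"rx": 0.005,"ry": 0.01,"rz": 0.01,"jaw": 0.7},{"dx": 0,"dy": 0,"dz": 0.012,"rx": 0,"ry": 0,"rz": 0,"jaw": 0.7},{"dx": 0,"dy": 0,"dz": 0,"rx": 0,"ry": 0,"rz": 0,"jaw": 0.7}]' --newtons 8

```text
t: 3.78
eef_pos: [0.4028, -0.1379, 0.0945]
eef_rot: [0.382, 0.924, -0.0, 0.002]
ft_force: [-0.2, 0.5, -0.4]
width: 0.0634
```

```bash
python3 -c "
from h import *
go(.402,-.138,.095,45)"
```

```text
t 3.775 pos [ 0.4028 -0.1379  0.0945] yaw 45.1 tilt 0.17 w 0.0634 f [-0.2  0.5 -0.4]
  units d [ 0.0008 -0.0011 -0.0008] rows 0.015618039278153459 r [0.0015 0.0036 0.0021] rows 0.018442042274587126
```

Request:
step_arm --commands '[{"dx": 0,"dy": 0,"dz": 0,"rx": 0,"ry": 0,"rz": 0,"jaw": 0.45},{"dx": 0,"dy": 0,"dz": 0,"rx": 0,"ry": 0,"rz": 0,"jaw": 0.4},{"dx": 0,"dy": 0,"dz": 0,"rx": 0,"ry": 0,"rz": 0,"jaw": 0.3},{"dx": 0,"dy": 0,"dz": 0,"rx": 0,"ry": 0,"rz": 0,"jaw": 0.2},{"dx": 0,"dy": 0,"dz": 0,"rx": 0,"ry": 0,"rz": 0,"jaw": 0.2}]' --newtons 8

```text
t: 4.4
eef_pos: [0.4034, -0.1382, 0.0957]
eef_rot: [0.382, 0.924, -0.0, 0.003]
ft_force: [-0.3, 0.3, -1.6]
width: 0.0318
```

```bash
python3 -c "
from h import *
go(.402,-.138,.195,45);cv2.imwrite('pics/w5.png',arm.capture('wrist'))"
```

```text
t 4.4 pos [ 0.4034 -0.1382  0.0957] yaw 45.1 tilt 0.29 w 0.0318 f [-0.3  0.3 -1.6]
  units d [ 0.001  -0.0011 -0.1655] rows 1.5892347682991632 r [0.0022 0.006  0.0024] rows 0.028852793792786907
```

View pics/w5.png

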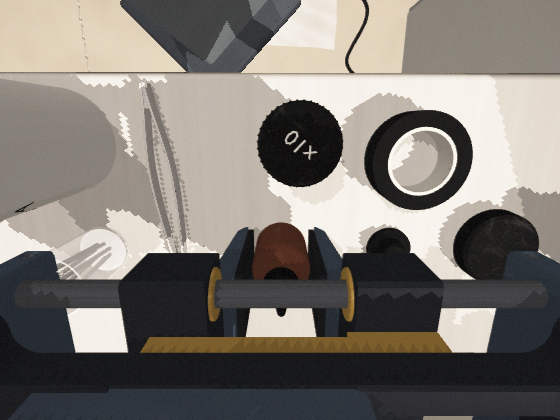

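Request:
step_arm --commands '[{"dx": 0,"dy": 0,"dz": -0.02,"rx": 0,"ry": 0,"rz": 0,"jaw": 0.2},{"dx": 0,"dy": 0,"dz": -0.07,"rx": 0,"ry": 0,"rz": 0,"jaw": 0.2},{"dx": 0,"dy": 0,"dz": -0.08,"rx": 0,"ry": 0,"rz": 0,"jaw": 0.2},{"dx": 0,"dy": 0,"dz": 0,"rx": 0,"ry": 0,"rz": -0.15,"jaw": 0.2},{"dx": 0,"dy": 0,"dz": 0,"rx": 0,"ry": 0,"rz": -0.22,"jaw": 0.2},{"dx": 0,"dy": 0,"dz": 0,"rx": 0,"ry": 0,"rz": -0.22,"jaw": 0.2},{"dx": 0,"dy": 0,"dz": 0,"rx": 0,"ry": 0,"rz": -0.22,"jaw": 0.2},{"dx": 0,"dy": 0,"dz": 0,"rx": 0,"ry": 0,"rz": -0.22,"jaw": 0.2},{"dx": 0,"dy": 0,"dz": 0,"rx": 0,"ry": 0,"rz": -0.22,"jaw": 0.2},{"dx": 0,"dy": 0,"dz": 0,"rx": 0,"ry": 0,"rz": -0.22,"jaw": 0.2},{"dx": 0,"dy": 0,"dz": 0,"rx": 0,"ry": 0,"rz": -0.22,"jaw": 0.2},{"dx": 0,"dy": 0,"dz": 0,"rx": 0,"ry": 0,"rz": -0.22,"jaw": 0.2}]' --newtons 12

```text
t: 5.95
eef_pos: [0.4014, -0.1371, 0.2098]
eef_rot: [-0.373, 0.928, -0.003, 0.003]
ft_force: [0.9, -0.2, -1.0]
width: 0.0317
```

```bash
python3 -c "
from h import *
go(.4557,-.0057,.195,135)"
```

```text
t 5.95 pos [ 0.4014 -0.1371  0.2098] yaw 133.8 tilt 0.52 w 0.0317 f [ 0.9 -0.2 -1. ]
  units d [-0.2168  0.0955  0.0246] rows 2.2868223569047696 r [-0.0108  0.004  -0.0265] rows 0.12164281410040369
```

Request:
step_arm --commands '[{"dx": -0.054,"dy": 0.024,"dz": 0,"rx": -0.005,"ry": 0,"rz": -0.02,"jaw": 0.2},{"dx": -0.054,"dy": 0.024,"dz": 0,"rx": 0,"ry": 0,"rz": 0,"jaw": 0.2},{"dx": -0.054,"dy": 0.024,"dz": 0,"rx": 0,"ry": 0,"rz": 0,"jaw": 0.2},{"dx": -0.054,"dy": 0.024,"dz": 0,"rx": 0,"ry": 0,"rz": 0,"jaw": 0.2},{"dx": 0,"dy": 0,"dz": 0,"rx": 0,"ry": 0,"rz": 0,"jaw": 0.2}]'

```text
t: 6.58
eef_pos: [0.454, -0.0013, 0.2138]
eef_rot: [-0.382, 0.924, -0.002, 0.003]
ft_force: [-0.1, -0.6, -1.2]
width: 0.032
```

```bash
python3 -c "
from h import *
go(.4557,-.0057,.0965,135);cv2.imwrite('pics/w6.png',arm.capture('wrist'));cv2.imwrite('pics/s6.png',arm.capture('scene'))"
```

```text
t 6.575 pos [ 0.454  -0.0013  0.2138] yaw 134.9 tilt 0.46 w 0.032 f [-0.1 -0.6 -1.2]
  units d [ 0.004  -0.0058  0.1956] rows 1.8790600113963867 r [-0.0086  0.0056 -0.0025] rows 0.044611853298863566
```

View pics/w6.png

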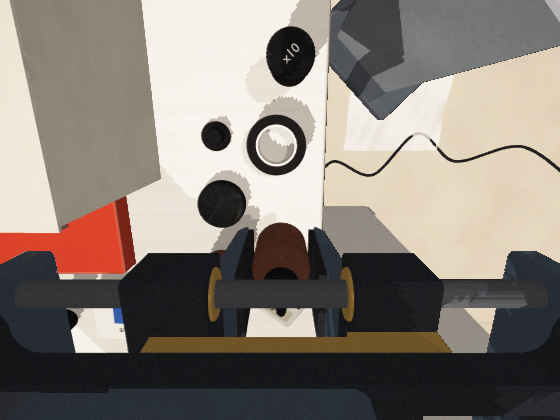

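View pics/s6.png

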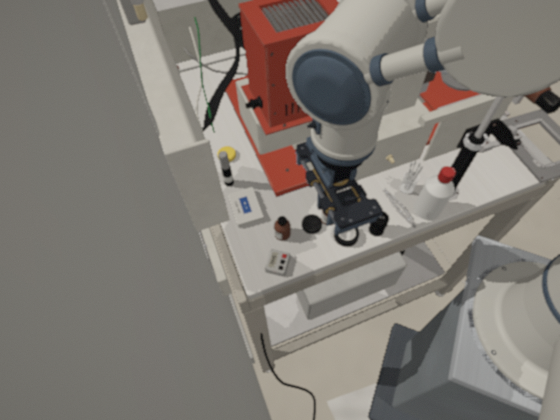

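Request:
step_arm --commands '[{"dx": 0.004,"dy": -0.006,"dz": 0.05,"rx": -0.008,"ry": 0.005,"rz": 0,"jaw": 0.2},{"dx": 0,"dy": 0,"dz": 0.06,"rx": 0,"ry": 0,"rz": 0,"jaw": 0.2},{"dx": 0,"dy": 0,"dz": 0.05,"rx": 0,"ry": 0,"rz": 0,"jaw": 0.2},{"dx": 0,"dy": 0,"dz": 0,"rx": 0,"ry": 0,"rz": 0,"jaw": 0.2}]'

```text
t: 7.18
eef_pos: [0.454, -0.0111, 0.1172]
eef_rot: [-0.379, 0.925, -0.001, 0.001]
ft_force: [-1.2, 0.2, 0.2]
width: 0.0319
```

```bash
python3 -c "
from h import *
go(.4557,-.0057,.0965,135)"
```

```text
t 7.175 pos [ 0.454  -0.0111  0.1172] yaw 134.6 tilt 0.13 w 0.0319 f [-1.2  0.2  0.2]
  units d [-0.0084  0.0045  0.0346] rows 0.3442547245081954 r [-0.0029  0.0009 -0.0093] rows 0.04093455400051213
```

Request:
step_arm --commands '[{"dx": -0.008,"dy": 0.004,"dz": 0.01,"rx": 0,"ry": 0,"rz": -0.01,"jaw": 0.2},{"dx": 0,"dy": 0,"dz": 0.015,"rx": 0,"ry": 0,"rz": 0,"jaw": 0.2},{"dx": 0,"dy": 0,"dz": 0,"rx": 0,"ry": 0,"rz": 0,"jaw": 0.2}]'

```text
t: 7.55
eef_pos: [0.4567, -0.0067, 0.1038]
eef_rot: [-0.383, 0.924, -0.002, 0.002]
ft_force: [-0.0, -0.6, -0.5]
width: 0.0317
```

```bash
python3 -c "
from h import *
go(.4557,-.0057,.0955,135)"
```

```text
t 7.55 pos [ 0.4567 -0.0067  0.1038] yaw 135.0 tilt 0.3 w 0.0317 f [-0.  -0.6 -0.5]
  units d [0.0001 0.0024 0.0138] rows 0.13460231380847087 r [-0.006   0.0031  0.0001] rows 0.02843258007028404
```

Request:
step_arm --commands '[{"dx": 0,"dy": 0.001,"dz": 0.009,"rx": 0,"ry": 0,"rz": 0,"jaw": 0.2},{"dx": 0,"dy": 0,"dz": 0.004,"rx": 0,"ry": 0,"rz": 0,"jaw": 0.2},{"dx": 0,"dy": 0,"dz": 0.002,"rx": 0,"ry": 0,"rz": 0,"jaw": 0.2}]'

```text
t: 7.92
eef_pos: [0.4569, -0.0063, 0.0952]
eef_rot: [-0.383, 0.924, -0.002, 0.003]
ft_force: [-2.9, -0.9, 19.5]
width: 0.0318
```

```bash
python3 -c "
from h import *
go(.4557,-.0057,.0955,135)"
```

```text
t 7.925 pos [ 0.4569 -0.0063  0.0952] yaw 135.0 tilt 0.41 w 0.0318 f [-2.9 -0.9 19.5]
  units d [ 0.0007  0.0021 -0.0005] rows 0.021428164811871292 r [-0.0081  0.0044  0.0005] rows 0.038774701683814916
```

Contact with the table (19 N). Open and rise.

Request:
step_arm --commands '[{"dx": 0,"dy": 0,"dz": -0.001,"rx": 0,"ry": 0,"rz": 0,"jaw": 0.36},{"dx": 0,"dy": 0,"dz": 0,"rx": 0,"ry": 0,"rz": 0,"jaw": 0.5},{"dx": 0,"dy": 0,"dz": 0,"rx": 0,"ry": 0,"rz": 0,"jaw": 0.65},{"dx": 0,"dy": 0,"dz": 0,"rx": 0,"ry": 0,"rz": 0,"jaw": 0.65}]'

```text
t: 8.43
eef_pos: [0.4569, -0.0063, 0.0959]
eef_rot: [-0.383, 0.924, -0.002, 0.003]
ft_force: [0.6, -0.7, -0.3]
width: 0.0582
```

```bash
python3 -c "
from h import *
go(.4557,-.0057,.23,45);cv2.imwrite('pics/w7.png',arm.capture('wrist'))"
```

```text
t 8.425 pos [ 0.4569 -0.0063  0.0959] yaw 135.0 tilt 0.42 w 0.0582 f [ 0.6 -0.7 -0.3]
  units d [-1.000e-04  7.000e-04 -2.235e-01] rows 2.1460418621100286 r [-0.0029  0.0101  2.0006] rows 8.4136675560443
```

View pics/w7.png

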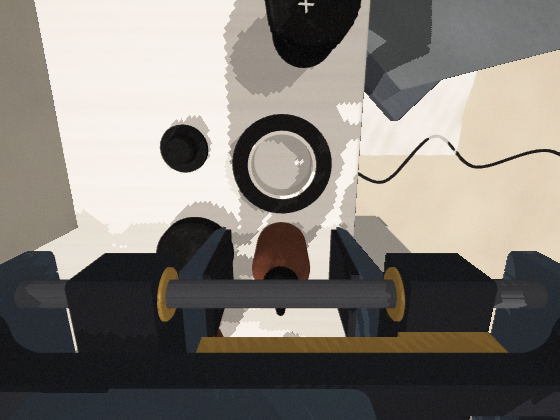

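Request:
step_arm --commands '[{"dx": 0,"dy": 0,"dz": -0.03,"rx": 0,"ry": 0,"rz": 0,"jaw": 0.65},{"dx": 0,"dy": 0,"dz": -0.07,"rx": 0,"ry": 0,"rz": 0,"jaw": 0.65},{"dx": 0,"dy": 0,"dz": -0.07,"rx": 0,"ry": 0,"rz": 0,"jaw": 0.65},{"dx": 0,"dy": 0,"dz": -0.05,"rx": 0,"ry": 0,"rz": 0.1,"jaw": 0.65},{"dx": 0,"dy": 0,"dz": 0,"rx": 0,"ry": 0,"rz": 0.22,"jaw": 0.65},{"dx": 0,"dy": 0,"dz": 0,"rx": 0,"ry": 0,"rz": 0.22,"jaw": 0.65},{"dx": 0,"dy": 0,"dz": 0,"rx": 0,"ry": 0,"rz": 0.22,"jaw": 0.65},{"dx": 0,"dy": 0,"dz": 0,"rx": 0,"ry": 0,"rz": 0.22,"jaw": 0.65},{"dx": 0,"dy": 0,"dz": 0,"rx": 0,"ry": 0,"rz": 0.22,"jaw": 0.65},{"dx": 0,"dy": 0,"dz": 0,"rx": 0,"ry": 0,"rz": 0.22,"jaw": 0.65},{"dx": 0,"dy": 0,"dz": 0,"rx": 0,"ry": 0,"rz": 0.22,"jaw": 0.65},{"dx": 0,"dy": 0,"dz": 0,"rx": 0,"ry": 0,"rz": 0.22,"jaw": 0.65},{"dx": 0,"dy": 0,"dz": 0,"rx": 0,"ry": 0,"rz": 0.12,"jaw": 0.65}]'

```text
t: 10.1
eef_pos: [0.4547, -0.0058, 0.2322]
eef_rot: [0.399, 0.917, 0.0, 0.003]
ft_force: [0.2, -0.4, -0.2]
width: 0.0598
```

```bash
python3 -c "
from h import *
go(.4975,-.0425,.2,45)"
```

```text
t 10.1 pos [ 0.4547 -0.0058  0.2322] yaw 43.0 tilt 0.35 w 0.0598 f [ 0.2 -0.4 -0.2]
  units d [-0.0931  0.0103  0.0543] rows 1.0388170468781153 r [ 0.0037  0.0068 -0.0444] rows 0.18960782569597756
```

Request:
step_arm --commands '[{"dx": -0.046,"dy": 0.005,"dz": 0,"rx": 0.003,"ry": 0.006,"rz": -0.044,"jaw": 0.65},{"dx": -0.046,"dy": 0.005,"dz": 0,"rx": 0,"ry": 0,"rz": 0,"jaw": 0.65},{"dx": 0,"dy": 0,"dz": 0.03,"rx": 0,"ry": 0,"rz": 0,"jaw": 0.65},{"dx": 0,"dy": 0,"dz": 0,"rx": 0,"ry": 0,"rz": 0,"jaw": 0.65}]'

```text
t: 10.6
eef_pos: [0.498, -0.0423, 0.214]
eef_rot: [0.383, 0.924, 0.0, -0.0]
ft_force: [0.2, -0.4, 0.1]
width: 0.0592
```

```bash
python3 - <<'E'
from h import *
go(.4975,-.0425,.12,45)
m=arm.camera_model("wrist");im=arm.capture("wrist");cv2.imwrite('pics/w8.png',im)
c=lambda p:proj("wrist",p,m)
hsv=cv2.cvtColor(im,cv2.COLOR_BGR2HSV).astype(int); roi=np.zeros(im.shape[:2],bool); roi[75:245,225:340]=1
for u,v,a,b in blobs((hsv[...,2]<75)&roi,150):
    bc=(b[0]+b[2]/2-.5,b[1]+b[3]/2-.5); print(bc,b,a,[ray("wrist",*bc,z,m).round(4).tolist() for z in (.012,.018,.07)])
E
```

```text
t 10.6 pos [ 0.498  -0.0423  0.214 ] yaw 45.0 tilt 0.01 w 0.0592 f [ 0.2 -0.4  0.1]
  units d [ 0.0003 -0.0009  0.1567] rows 1.503987031556784 r [ 0.0002 -0.0001 -0.001 ] rows 0.004252071388053632
(283.0, 202.0) (260, 179, 47, 47) 1681.0 [[0.4993, -0.0401], [0.4982, -0.039], [0.4883, -0.0297]]
(277.0, 151.0) (266, 140, 23, 23) 373.5 [[0.4602, -0.0091], [0.4599, -0.0086], [0.457, -0.0048]]
(237.5, 146.0) (225, 117, 26, 59) 598.5 [[0.4308, -0.0319], [0.431, -0.031], [0.4333, -0.0232]]
```

View pics/w8.png

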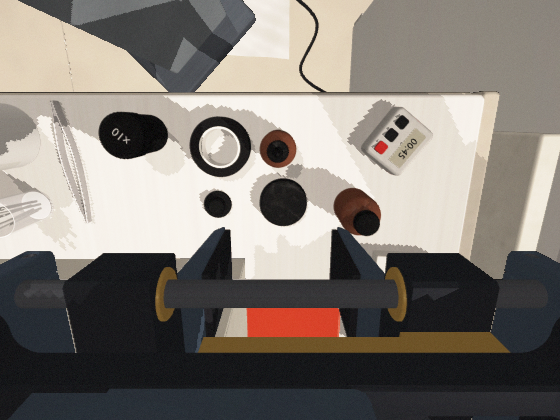

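Request:
step_arm --commands '[{"dx": 0,"dy": 0,"dz": 0.06,"rx": 0,"ry": 0,"rz": 0,"jaw": 0.65},{"dx": 0,"dy": 0,"dz": 0.08,"rx": 0,"ry": 0,"rz": 0,"jaw": 0.65},{"dx": 0,"dy": 0,"dz": 0.03,"rx": 0,"ry": 0,"rz": 0,"jaw": 0.65},{"dx": 0,"dy": 0,"dz": 0,"rx": 0,"ry": 0,"rz": 0,"jaw": 0.65}]'

```text
t: 11.15
eef_pos: [0.5005, -0.0421, 0.1135]
eef_rot: [0.383, 0.924, 0.001, 0.003]
ft_force: [-0.2, -0.3, 0.8]
width: 0.0592
```

```bash
python3 - <<'E'
from h import *
go(.498,-.0415,.081,45)
cv2.imwrite('pics/w9.png',arm.capture("wrist"))
E
```

```text
t 11.15 pos [ 0.5005 -0.0421  0.1135] yaw 45.0 tilt 0.4 w 0.0592 f [-0.2 -0.3  0.8]
  units d [ 0.0039 -0.0025  0.0542] rows 0.5217368287719278 r [0.005  0.0073 0.0004] rows 0.037363618674124376
```

View pics/w9.png

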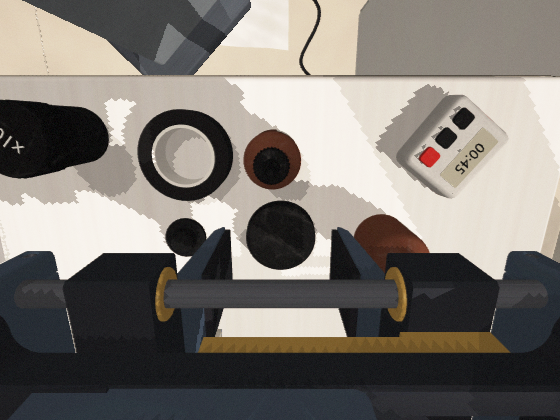

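Request:
step_arm --commands '[{"dx": 0.004,"dy": -0.002,"dz": 0.03,"rx": 0.005,"ry": 0.007,"rz": 0,"jaw": 0.65},{"dx": 0,"dy": 0,"dz": 0.02,"rx": 0,"ry": 0,"rz": 0,"jaw": 0.65},{"dx": 0,"dy": 0,"dz": 0,"rx": 0,"ry": 0,"rz": 0,"jaw": 0.65}]'

```text
t: 11.58
eef_pos: [0.4993, -0.0413, 0.0846]
eef_rot: [0.382, 0.924, 0.0, 0.002]
ft_force: [-0.5, 0.3, 0.1]
width: 0.0589
```

```bash
python3 - <<'E'
from h import *
go(.498,-.0415,.081,45)
E
```

```text
t 11.575 pos [ 0.4993 -0.0413  0.0846] yaw 45.0 tilt 0.25 w 0.0589 f [-0.5  0.3  0.1]
  units d [ 0.0014 -0.0018  0.006 ] rows 0.06184890409446309 r [0.0029 0.0047 0.0008] rows 0.023489934409420165
```

Request:
step_arm --commands '[{"dx": 0.001,"dy": 0,"dz": 0.005,"rx": 0.003,"ry": 0.005,"rz": 0,"jaw": 0.65},{"dx": 0,"dy": 0,"dz": 0,"rx": 0,"ry": 0,"rz": 0,"jaw": 0.5},{"dx": 0,"dy": 0,"dz": 0,"rx": 0,"ry": 0,"rz": 0,"jaw": 0.4},{"dx": 0,"dy": 0,"dz": 0,"rx": 0,"ry": 0,"rz": 0,"jaw": 0.4},{"dx": 0,"dy": 0,"dz": 0,"rx": 0,"ry": 0,"rz": 0,"jaw": 0.4}]' --newtons 8

```text
t: 12.2
eef_pos: [0.4993, -0.041, 0.0823]
eef_rot: [0.382, 0.924, 0.0, 0.0]
ft_force: [0.4, -0.8, -0.2]
width: 0.0474
```

```bash
python3 - <<'E'
from h import *
go(.498,-.0415,.2,45)
cv2.imwrite('pics/w10.png',arm.capture("wrist"))
E
```

```text
t 12.2 pos [ 0.4993 -0.041   0.0823] yaw 45.0 tilt 0.05 w 0.0474 f [ 0.4 -0.8 -0.2]
  units d [ 0.0008 -0.0021 -0.1962] rows 1.8832436501916208 r [0.0006 0.0008 0.0008] rows 0.005444767265133842
```

View pics/w10.png

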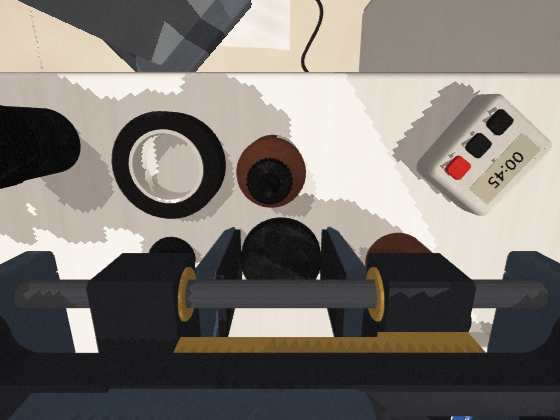

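```bash
python3 - <<'E'
from h import *
m=arm.camera_model("wrist"); s=arm.state(); R=Ro.from_quat(s["eef_rot"]); p=s["eef_pos"]
for off in (-.004,0,.004):
    c=p+R.apply([off,0,p[2]-.0125]); pts=[proj("wrist",c+[.024*np.cos(a),.024*np.sin(a),0],m) for a in np.linspace(0,6.28,60)]; pts=np.array(pts); print(off,pts.min(0),pts.max(0))
# timer & roll from this view
for n,q,z in (("timer",(488,155),.017),("roll",(168.5,164.5),.018)): print(n,ray("wrist",*q,z,m))
print([ray("wrist",*q,.017,m).round(4) for q in ((498,95),(551,146),(480,214),(420,163))])
E
```

```text
-0.004 [238.54606557 228.31128973] [321.9170375  304.22410947]
0 [238.28981008 221.45202037] [322.17703144 298.30932338]
0.004 [238.03036595 214.50404299] [322.44027002 292.32356042]
timer [0.53039403 0.07610719]
roll [ 0.41984233 -0.04130078]
[array([0.5099, 0.0959]), array([0.5489, 0.101 ]), array([0.5534, 0.0552]), array([0.5094, 0.0494])]
```

Request:
step_arm --commands '[{"dx": 0,"dy": 0,"dz": -0.02,"rx": 0,"ry": 0,"rz": 0,"jaw": 0.4},{"dx": 0,"dy": 0,"dz": -0.08,"rx": 0,"ry": 0,"rz": 0,"jaw": 0.4},{"dx": 0,"dy": 0,"dz": -0.08,"rx": 0,"ry": 0,"rz": 0,"jaw": 0.4},{"dx": 0,"dy": 0,"dz": 0,"rx": 0,"ry": 0,"rz": -0.15,"jaw": 0.4},{"dx": 0,"dy": 0,"dz": 0,"rx": 0,"ry": 0,"rz": -0.22,"jaw": 0.4},{"dx": 0,"dy": 0,"dz": 0,"rx": 0,"ry": 0,"rz": -0.22,"jaw": 0.4},{"dx": 0,"dy": 0,"dz": 0,"rx": 0,"ry": 0,"rz": -0.22,"jaw": 0.4},{"dx": 0,"dy": 0,"dz": 0,"rx": 0,"ry": 0,"rz": -0.22,"jaw": 0.4},{"dx": 0,"dy": 0,"dz": 0,"rx": 0,"ry": 0,"rz": -0.22,"jaw": 0.4},{"dx": 0,"dy": 0,"dz": 0,"rx": 0,"ry": 0,"rz": -0.22,"jaw": 0.4},{"dx": 0,"dy": 0,"dz": 0,"rx": 0,"ry": 0,"rz": -0.22,"jaw": 0.4},{"dx": 0,"dy": 0,"dz": 0,"rx": 0,"ry": 0,"rz": -0.22,"jaw": 0.4},{"dx": 0,"dy": 0,"dz": 0,"rx": 0,"ry": 0,"rz": 0,"jaw": 0.4}]' --newtons 12

```text
t: 13.88
eef_pos: [0.4985, -0.0407, 0.2042]
eef_rot: [-0.372, 0.928, -0.002, 0.003]
ft_force: [-0.7, -0.4, -0.8]
width: 0.0473
```

```bash
python3 - <<'E'
from h import *
go(.4174,-.0450,.2,135)
cv2.imwrite('pics/w11.png',arm.capture("wrist"))
E
```

```text
t 13.875 pos [ 0.4985 -0.0407  0.2042] yaw 133.7 tilt 0.42 w 0.0473 f [-0.7 -0.4 -0.8]
  units d [0.1027 0.0883 0.0061] rows 1.3017317058592064 r [-0.0077  0.0054 -0.029 ] rows 0.12824989767145725
```

View pics/w11.png

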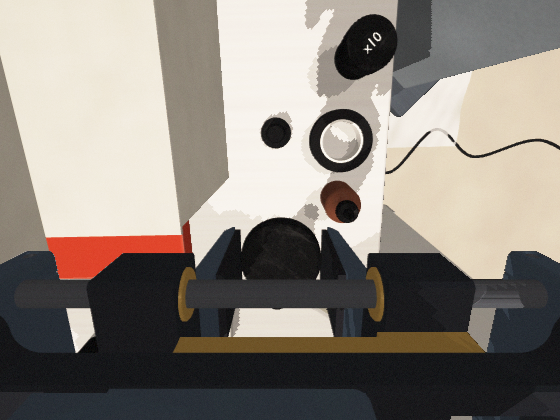

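Request:
step_arm --commands '[{"dx": 0.035,"dy": 0.03,"dz": 0,"rx": -0.007,"ry": 0.005,"rz": -0.028,"jaw": 0.4},{"dx": 0.035,"dy": 0.03,"dz": 0,"rx": 0,"ry": 0,"rz": 0,"jaw": 0.4},{"dx": 0.03,"dy": 0.026,"dz": 0,"rx": 0,"ry": 0,"rz": 0,"jaw": 0.4},{"dx": 0,"dy": 0,"dz": 0,"rx": 0,"ry": 0,"rz": 0,"jaw": 0.4}]'

```text
t: 14.42
eef_pos: [0.4174, -0.0455, 0.2051]
eef_rot: [-0.373, 0.928, -0.001, 0.001]
ft_force: [1.5, 0.9, 0.7]
width: 0.0473
```

```bash
python3 - <<'E'
from h import *
go(.419,-.0430,.115,135)
cv2.imwrite('pics/w12.png',arm.capture("wrist"))
E
```

```text
t 14.425 pos [ 0.4174 -0.0455  0.2051] yaw 133.8 tilt 0.1 w 0.0473 f [1.5 0.9 0.7]
  units d [-0.0046  0.0014  0.1501] rows 1.4415821497844319 r [-0.0019  0.0012 -0.027 ] rows 0.11392677512717346
```

View pics/w12.png

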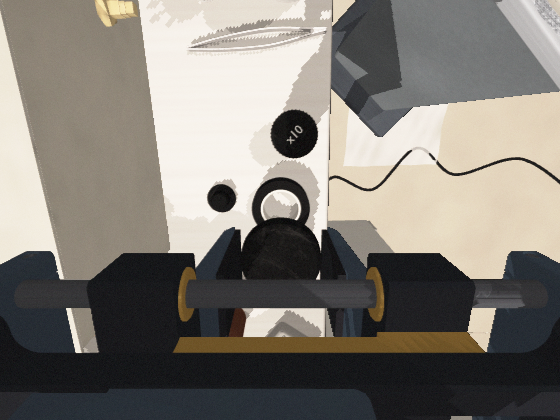

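```bash
python3 - <<'E'
from h import *
m=arm.camera_model("wrist")
def ext(c,r):
    q=np.array([proj("wrist",c+[r*np.cos(a),r*np.sin(a),0],m) for a in np.linspace(0,6.28,90)]);return q.min(0).round(1),q.max(0).round(1)
for x,y in ((.4174,-.045),(.419,-.043),(.416,-.047)): print(ext(np.array([x,y,.018]),.0275))
E
python3 - <<'E'
import cv2
a=cv2.imread("pics/w12.png")[160:300,200:360]; cv2.imwrite("pics/w12c.png",cv2.resize(a,None,fx=4,fy=4,interpolation=2))
E
```

```text
(array([253. , 176.7]), array([311.7, 233.3]))
(array([253.5, 179.5]), array([312. , 235.8]))
(array([252.5, 174.1]), array([311.2, 231. ]))
```

View pics/w12c.png

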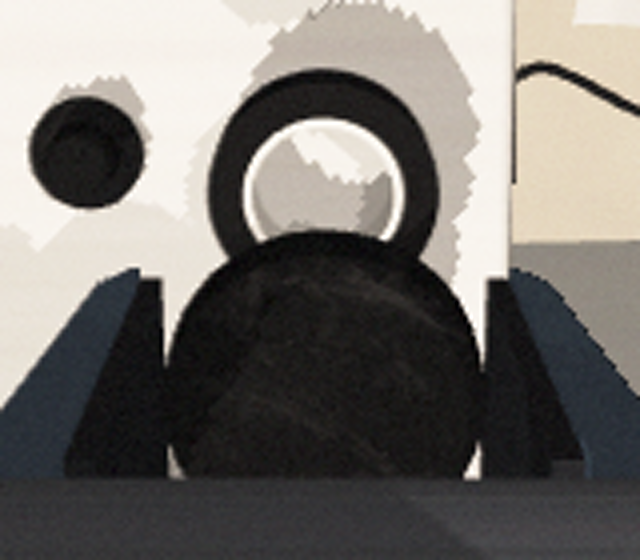

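Request:
step_arm --commands '[{"dx": -0.003,"dy": -0.001,"dz": 0.05,"rx": 0,"ry": 0,"rz": -0.027,"jaw": 0.4},{"dx": 0,"dy": 0,"dz": 0.06,"rx": 0,"ry": 0,"rz": 0,"jaw": 0.4},{"dx": 0,"dy": 0,"dz": 0.03,"rx": 0,"ry": 0,"rz": 0,"jaw": 0.4},{"dx": 0,"dy": 0,"dz": 0,"rx": 0,"ry": 0,"rz": 0,"jaw": 0.4}]'

```text
t: 14.98
eef_pos: [0.4261, -0.0456, 0.1199]
eef_rot: [-0.379, 0.925, -0.003, 0.004]
ft_force: [-0.3, 0.8, 0.1]
width: 0.0476
```

```bash
python3 - <<'E'
from h import *
go(.4192,-.0450,.1005,135)
E
```

```text
t 14.975 pos [ 0.4261 -0.0456  0.1199] yaw 134.6 tilt 0.58 w 0.0476 f [-0.3  0.8  0.1]
  units d [0.0077 0.009  0.0323] rows 0.3302113804542979 r [-0.0109  0.0068 -0.0099] rows 0.06812400120025947
```

Request:
step_arm --commands '[{"dx": 0.008,"dy": 0.009,"dz": 0.008,"rx": -0.011,"ry": 0.007,"rz": -0.01,"jaw": 0.4},{"dx": 0,"dy": 0,"dz": 0.01,"rx": 0,"ry": 0,"rz": 0,"jaw": 0.4},{"dx": 0,"dy": 0,"dz": 0,"rx": 0,"ry": 0,"rz": 0,"jaw": 0.4}]'

```text
t: 15.35
eef_pos: [0.4199, -0.0452, 0.1098]
eef_rot: [-0.382, 0.924, -0.001, 0.001]
ft_force: [-0.5, -0.2, -0.1]
width: 0.0472
```

```bash
python3 - <<'E'
from h import *
go(.4192,-.0450,.1005,135)
E
```

```text
t 15.35 pos [ 0.4199 -0.0452  0.1098] yaw 134.9 tilt 0.11 w 0.0472 f [-0.5 -0.2 -0.1]
  units d [0.0005 0.0011 0.0156] rows 0.1498153444579306 r [-0.0021  0.0012 -0.0012] rows 0.011256523513320679
```

Request:
step_arm --commands '[{"dx": 0,"dy": 0.001,"dz": 0.008,"rx": -0.002,"ry": 0,"rz": 0,"jaw": 0.4},{"dx": 0,"dy": 0,"dz": 0.004,"rx": 0,"ry": 0,"rz": 0,"jaw": 0.4},{"dx": 0,"dy": 0,"dz": 0.002,"rx": 0,"ry": 0,"rz": 0,"jaw": 0.4}]'

```text
t: 15.72
eef_pos: [0.4199, -0.0449, 0.1014]
eef_rot: [-0.382, 0.924, -0.0, 0.001]
ft_force: [0.4, 0.0, -0.1]
width: 0.0469
```

```bash
python3 - <<'E'
from h import *
go(.4192,-.0450,.1005,135)
E
```

```text
t 15.725 pos [ 0.4199 -0.0449  0.1014] yaw 134.9 tilt 0.11 w 0.0469 f [ 0.4  0.  -0.1]
  units d [0.0009 0.0007 0.0015] rows 0.01835975600093776 r [-0.0014  0.0021 -0.0014] rows 0.012141452822742094
```

Request:
step_arm --commands '[{"dx": 0.001,"dy": 0,"dz": 0.002,"rx": 0,"ry": 0,"rz": 0,"jaw": 0.4},{"dx": 0,"dy": 0,"dz": 0,"rx": 0,"ry": 0,"rz": 0,"jaw": 0.4}]'

```text
t: 15.98
eef_pos: [0.4194, -0.0453, 0.1001]
eef_rot: [-0.382, 0.924, -0.0, 0.001]
ft_force: [0.4, -0.9, 0.2]
width: 0.0477
```

Request:
step_arm --commands '[{"dx": 0,"dy": 0,"dz": 0.002,"rx": 0,"ry": 0,"rz": 0,"jaw": 0.4},{"dx": 0,"dy": 0,"dz": 0,"rx": 0,"ry": 0,"rz": 0,"jaw": 0.4}]'

```text
t: 16.23
eef_pos: [0.4195, -0.0454, 0.0991]
eef_rot: [-0.382, 0.924, -0.0, 0.001]
ft_force: [0.7, -0.3, 0.5]
width: 0.0476
```

Request:
step_arm --commands '[{"dx": 0,"dy": 0,"dz": 0.002,"rx": 0,"ry": 0,"rz": 0,"jaw": 0.4},{"dx": 0,"dy": 0,"dz": 0,"rx": 0,"ry": 0,"rz": 0,"jaw": 0.4}]'

```text
t: 16.48
eef_pos: [0.4197, -0.0454, 0.0982]
eef_rot: [-0.382, 0.924, -0.0, 0.001]
ft_force: [-0.3, 0.1, 0.2]
width: 0.0477
```

```bash
python3 - <<'E'
from h import *
go(.4192,-.0450,.1005,135); cv2.imwrite('pics/w13.png',arm.capture("wrist")); cv2.imwrite('pics/s13.png',cv2.resize(arm.capture("scene")[160:280,260:420],None,fx=4,fy=4,interpolation=2))
E
```

```text
t 16.475 pos [ 0.4197 -0.0454  0.0982] yaw 134.9 tilt 0.17 w 0.0477 f [-0.3  0.1  0.2]
  units d [ 0.0001  0.001  -0.0039] rows 0.03817439061305149 r [-0.0025  0.0027 -0.0015] rows 0.016787157966522685
```

View pics/w13.png

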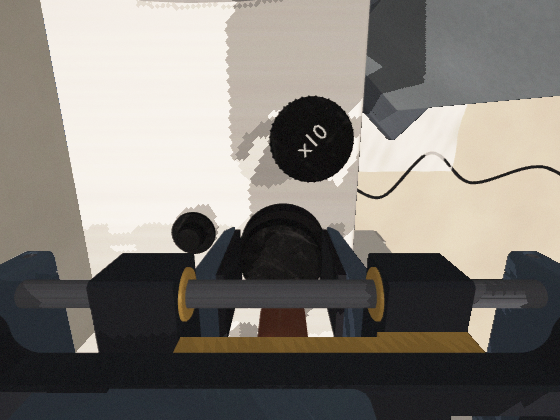

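View pics/s13.png

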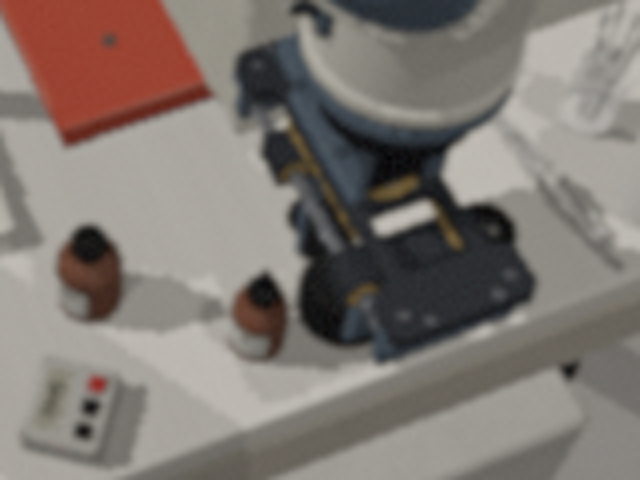

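Request:
step_arm --commands '[{"dx": 0,"dy": 0,"dz": 0.001,"rx": 0,"ry": 0,"rz": 0,"jaw": 0.4},{"dx": 0,"dy": 0,"dz": 0,"rx": 0,"ry": 0,"rz": 0,"jaw": 0.55},{"dx": 0,"dy": 0,"dz": 0,"rx": 0,"ry": 0,"rz": 0,"jaw": 0.65},{"dx": 0,"dy": 0,"dz": 0,"rx": 0,"ry": 0,"rz": 0,"jaw": 0.65},{"dx": 0,"dy": 0,"dz": -0.02,"rx": 0,"ry": 0,"rz": 0,"jaw": 0.65},{"dx": 0,"dy": 0,"dz": -0.08,"rx": 0,"ry": 0,"rz": 0,"jaw": 0.65},{"dx": 0,"dy": 0,"dz": -0.08,"rx": 0,"ry": 0,"rz": 0,"jaw": 0.65},{"dx": 0,"dy": 0,"dz": 0,"rx": 0,"ry": 0,"rz": 0,"jaw": 0.65}]'

```text
t: 17.58
eef_pos: [0.4191, -0.0454, 0.2107]
eef_rot: [-0.382, 0.924, -0.0, 0.001]
ft_force: [0.7, -0.0, -0.6]
width: 0.059
```

```bash
python3 - <<'E'
from h import *
go(.4505,-.091,.2,45); cv2.imwrite('pics/w14.png',arm.capture("wrist"))
E
```

```text
t 17.575 pos [ 0.4191 -0.0454  0.2107] yaw 134.9 tilt 0.13 w 0.059 f [ 0.7 -0.  -0.6]
  units d [ 0.0167 -0.0907  0.0179] rows 0.9022575999062433 r [4.0000e-04 3.2000e-03 1.9984e+00] rows 8.40465301424005
```

View pics/w14.png

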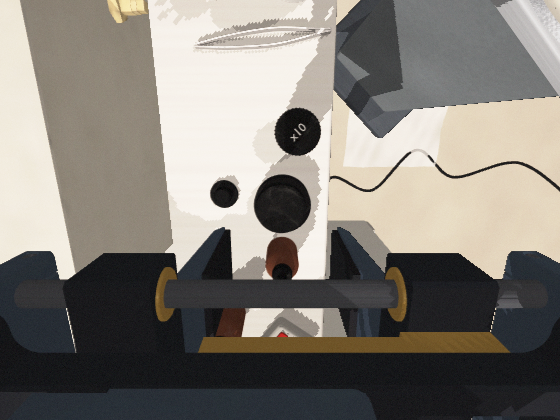

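Request:
step_arm --commands '[{"dx": 0,"dy": 0,"dz": 0,"rx": 0,"ry": 0,"rz": 0.15,"jaw": 0.5},{"dx": 0,"dy": 0,"dz": 0,"rx": 0,"ry": 0,"rz": 0.22,"jaw": 0.5},{"dx": 0,"dy": 0,"dz": 0,"rx": 0,"ry": 0,"rz": 0.22,"jaw": 0.5},{"dx": 0,"dy": 0,"dz": 0,"rx": 0,"ry": 0,"rz": 0.22,"jaw": 0.5},{"dx": 0,"dy": 0,"dz": 0,"rx": 0,"ry": 0,"rz": 0.22,"jaw": 0.5},{"dx": 0,"dy": 0,"dz": 0,"rx": 0,"ry": 0,"rz": 0.22,"jaw": 0.5},{"dx": 0,"dy": 0,"dz": 0,"rx": 0,"ry": 0,"rz": 0.22,"jaw": 0.5},{"dx": 0,"dy": 0,"dz": 0,"rx": 0,"ry": 0,"rz": 0.22,"jaw": 0.5},{"dx": 0,"dy": 0,"dz": 0,"rx": 0,"ry": 0,"rz": 0.22,"jaw": 0.5},{"dx": -0.09,"dy": -0.017,"dz": 0,"rx": 0,"ry": 0,"rz": 0.06,"jaw": 0.5},{"dx": 0,"dy": 0,"dz": 0,"rx": 0,"ry": 0,"rz": 0,"jaw": 0.5}]'

```text
t: 19.0
eef_pos: [0.4448, -0.0892, 0.2011]
eef_rot: [0.396, 0.918, -0.001, -0.009]
ft_force: [-0.7, 0.7, -0.3]
width: 0.0453
```

```bash
python3 - <<'E'
from h import *
go(.4505,-.091,.12,45)
m=arm.camera_model("wrist");im=arm.capture("wrist");cv2.imwrite('pics/w15.png',im)
hsv=cv2.cvtColor(im,cv2.COLOR_BGR2HSV).astype(int); roi=np.zeros(im.shape[:2],bool); roi[85:245,228:450]=1
for u,v,a,b in blobs((hsv[...,2]<75)&roi,150):
    bc=(b[0]+b[2]/2-.5,b[1]+b[3]/2-.5); print(bc,b,a,[ray("wrist",*bc,z,m).round(4).tolist() for z in (.003,.014,.030,.07)])
E
```

```text
t 19.0 pos [ 0.4448 -0.0892  0.2011] yaw 43.3 tilt 1.07 w 0.0453 f [-0.7  0.7 -0.3]
  units d [-0.0109  0.006   0.1349] rows 1.3009457763367405 r [-0.0111 -0.021  -0.0379] rows 0.1879457623978297
(332.5, 236.0) (320, 228, 26, 17) 280.5 [[0.5019, -0.0765], [0.4978, -0.0749], [0.4919, -0.0725], [0.477, -0.0666]]
(234.5, 235.5) (228, 227, 14, 18) 191.0 [[0.4304, -0.1437], [0.4291, -0.1395], [0.427, -0.1335], [0.422, -0.1183]]
(288.5, 213.0) (275, 200, 28, 27) 534.0 [[0.4535, -0.0895], [0.4512, -0.0874], [0.448, -0.0843], [0.4398, -0.0766]]
(429.5, 216.0) (410, 194, 40, 45) 1283.0 [[0.5557, 0.0032], [0.5496, 0.0018], [0.5407, -0.0002], [0.5184, -0.0052]]
(367.0, 157.0) (354, 145, 27, 25) 454.5 [[0.4691, 0.0001], [0.4663, -0.0012], [0.4621, -0.003], [0.4518, -0.0076]]
(347.0, 152.0) (338, 136, 19, 33) 169.5 [[0.4522, -0.0095], [0.45, -0.0104], [0.4468, -0.0117], [0.4388, -0.015]]
(233.0, 143.0) (228, 126, 11, 35) 243.0 [[0.3697, -0.0762], [0.3706, -0.0746], [0.3719, -0.0723], [0.3752, -0.0664]]
(296.5, 154.0) (266, 124, 62, 61) 2824.0 [[0.4194, -0.0431], [0.4184, -0.0427], [0.417, -0.0422], [0.4135, -0.0408]]
```

View pics/w15.png

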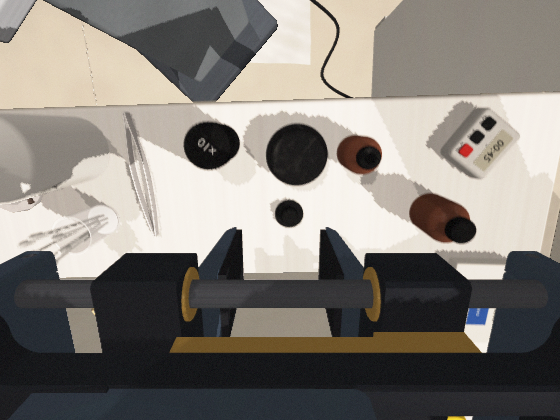

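Request:
step_arm --commands '[{"dx": -0.01,"dy": 0.006,"dz": 0.03,"rx": -0.011,"ry": -0.021,"rz": -0.038,"jaw": 0.5},{"dx": 0,"dy": 0,"dz": 0.04,"rx": 0,"ry": 0,"rz": 0,"jaw": 0.5},{"dx": 0,"dy": 0,"dz": 0.04,"rx": 0,"ry": 0,"rz": 0,"jaw": 0.5},{"dx": 0,"dy": 0,"dz": 0,"rx": 0,"ry": 0,"rz": 0,"jaw": 0.5}]'

```text
t: 19.55
eef_pos: [0.4456, -0.0869, 0.1314]
eef_rot: [0.381, 0.925, -0.0, -0.004]
ft_force: [-0.1, -0.3, 0.9]
width: 0.0452
```

```bash
python3 - <<'E'
from h import *
go(.452,-.090,.081,45)
m=arm.camera_model("wrist");im=arm.capture("wrist");cv2.imwrite('pics/w16.png',im)
hsv=cv2.cvtColor(im,cv2.COLOR_BGR2HSV).astype(int); roi=np.zeros(im.shape[:2],bool); roi[85:265,240:325]=1
for u,v,a,b in blobs((hsv[...,2]<75)&roi,150):
    bc=(b[0]+b[2]/2-.5,b[1]+b[3]/2-.5); print(bc,b,a,[ray("wrist",*bc,z,m).round(4).tolist() for z in (.003,.008,.014,.030)])
E
```

```text
t 19.55 pos [ 0.4456 -0.0869  0.1314] yaw 45.2 tilt 0.5 w 0.0452 f [-0.1 -0.3  0.9]
  units d [-0.0119  0.0041  0.0839] rows 0.8141142686594611 r [-0.0043 -0.0103  0.0053] rows 0.05187813022614678
(286.5, 239.0) (269, 222, 36, 35) 938.5 [[0.4545, -0.0897], [0.4531, -0.0884], [0.4514, -0.0869], [0.4468, -0.0827]]
```

View pics/w16.png

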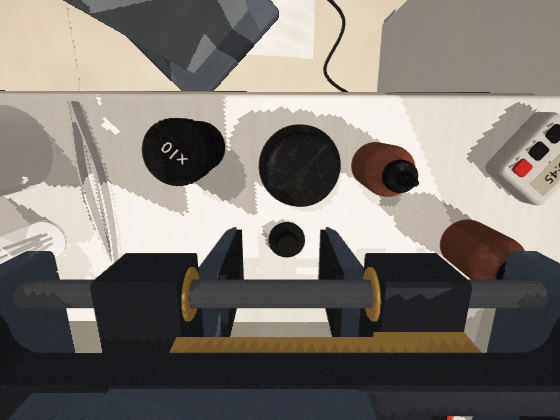

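Request:
step_arm --commands '[{"dx": -0.012,"dy": 0.005,"dz": 0.03,"rx": -0.004,"ry": -0.01,"rz": 0.005,"jaw": 0.5},{"dx": 0,"dy": 0,"dz": 0.03,"rx": 0,"ry": 0,"rz": 0,"jaw": 0.5},{"dx": 0,"dy": 0,"dz": 0,"rx": 0,"ry": 0,"rz": 0,"jaw": 0.5}]'

```text
t: 19.98
eef_pos: [0.4536, -0.0895, 0.098]
eef_rot: [0.382, 0.924, 0.0, 0.002]
ft_force: [-0.5, -0.4, 0.2]
width: 0.0455
```

```bash
python3 - <<'E'
from h import *
go(.453,-.0895,.081,45)
E
```

```text
t 19.975 pos [ 0.4536 -0.0895  0.098 ] yaw 45.1 tilt 0.18 w 0.0455 f [-0.5 -0.4  0.2]
  units d [ 0.0008 -0.0009  0.0283] rows 0.2721921083763822 r [0.0018 0.0037 0.0016] rows 0.01860445694971887
```

Request:
step_arm --commands '[{"dx": 0,"dy": 0,"dz": 0.018,"rx": 0.002,"ry": 0.004,"rz": 0,"jaw": 0.5},{"dx": 0,"dy": 0,"dz": 0.008,"rx": 0,"ry": 0,"rz": 0,"jaw": 0.5},{"dx": 0,"dy": 0,"dz": 0.002,"rx": 0,"ry": 0,"rz": 0,"jaw": 0.5}]'

```text
t: 20.35
eef_pos: [0.4543, -0.0895, 0.0821]
eef_rot: [0.382, 0.924, 0.0, 0.001]
ft_force: [0.0, 0.2, -1.2]
width: 0.0455
```

```bash
python3 - <<'E'
from h import *
go(.453,-.0895,.080,45)
E
```

```text
t 20.35 pos [ 0.4543 -0.0895  0.0821] yaw 45.1 tilt 0.1 w 0.0455 f [ 0.   0.2 -1.2]
  units d [ 0.0015 -0.0015  0.0036] rows 0.039767488881777155 r [0.0009 0.002  0.0021] rows 0.012731123137422121
```

Request:
step_arm --commands '[{"dx": 0.001,"dy": 0,"dz": 0.003,"rx": 0,"ry": 0,"rz": 0,"jaw": 0.5},{"dx": 0,"dy": 0,"dz": 0.001,"rx": 0,"ry": 0,"rz": 0,"jaw": 0.35},{"dx": 0,"dy": 0,"dz": 0,"rx": 0,"ry": 0,"rz": 0,"jaw": 0.2},{"dx": 0,"dy": 0,"dz": 0,"rx": 0,"ry": 0,"rz": 0,"jaw": 0.2},{"dx": 0,"dy": 0,"dz": 0,"rx": 0,"ry": 0,"rz": 0,"jaw": 0.2}]' --newtons 10

```text
t: 20.98
eef_pos: [0.4539, -0.0891, 0.08]
eef_rot: [0.382, 0.924, 0.0, 0.001]
ft_force: [0.3, 0.5, -0.4]
width: 0.0254
```

```bash
python3 - <<'E'
from h import *
go(.453,-.0895,.19,45);cv2.imwrite('pics/w17.png',arm.capture("wrist"))
E
```

```text
t 20.975 pos [ 0.4539 -0.0891  0.08  ] yaw 45.1 tilt 0.12 w 0.0254 f [ 0.3  0.5 -0.4]
  units d [ 0.0003 -0.0014 -0.1834] rows 1.7603398513484199 r [0.0011 0.0025 0.002 ] rows 0.01426160971526042
```

View pics/w17.png

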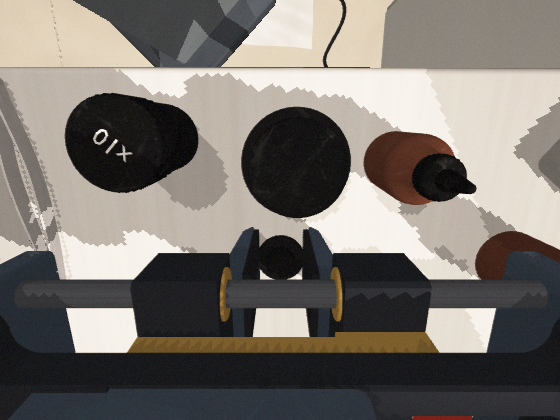

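Request:
step_arm --commands '[{"dx": 0,"dy": 0,"dz": 0,"rx": 0,"ry": 0,"rz": 0,"jaw": 0.2},{"dx": 0,"dy": 0,"dz": 0,"rx": 0,"ry": 0,"rz": 0,"jaw": 0.2}]'

```text
t: 21.28
eef_pos: [0.454, -0.0891, 0.08]
eef_rot: [0.382, 0.924, 0.0, 0.001]
ft_force: [-0.3, 0.5, -0.2]
width: 0.0256
```

Request:
step_arm --commands '[{"dx": 0,"dy": 0,"dz": -0.02,"rx": 0,"ry": 0,"rz": 0,"jaw": 0.2},{"dx": 0,"dy": 0,"dz": -0.03,"rx": 0,"ry": 0,"rz": 0,"jaw": 0.2},{"dx": 0,"dy": 0,"dz": -0.01,"rx": 0,"ry": 0,"rz": 0,"jaw": 0.2}]'

```text
t: 21.65
eef_pos: [0.4537, -0.089, 0.1179]
eef_rot: [0.382, 0.924, 0.0, 0.001]
ft_force: [0.2, -0.2, -0.9]
width: 0.0256
```

```bash
python3 - <<'E'
from h import *
go(.453,-.0895,.19,45);im=arm.capture("wrist");cv2.imwrite('pics/w18.png',cv2.resize(im[180:340,190:380],None,fx=4,fy=4,interpolation=2))
E
```

```text
t 21.65 pos [ 0.4537 -0.089   0.1179] yaw 45.1 tilt 0.08 w 0.0256 f [ 0.2 -0.2 -0.9]
  units d [ 0.     -0.0013 -0.1201] rows 1.1535038730170004 r [0.0008 0.0017 0.002 ] rows 0.011599528612008353
```

View pics/w18.png

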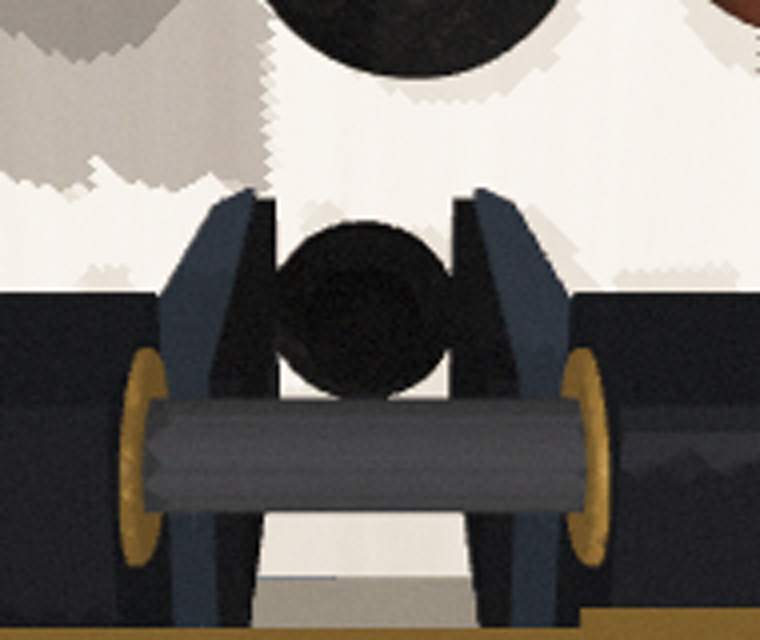

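```bash
python3 - <<'E'
from h import *
s=arm.state();m=arm.camera_model("wrist");R=Ro.from_quat(s["eef_rot"])
for h in (.002,.005,.014):
    z=s["eef_pos"][2]-.080+h; p=ray("wrist",281.2,257,z,m); print(h,R.inv().apply(np.r_[p,z]-s["eef_pos"])[:2].round(4))
E
```

```text
0.002 [-0.0011  0.0006]
0.005 [0.0003 0.0006]
0.014 [0.0045 0.0005]
```

Request:
step_arm --commands '[{"dx": 0,"dy": 0,"dz": -0.07,"rx": 0,"ry": 0,"rz": 0,"jaw": 0.2},{"dx": 0,"dy": 0,"dz": -0.07,"rx": 0,"ry": 0,"rz": 0,"jaw": 0.2},{"dx": 0,"dy": 0,"dz": 0,"rx": 0,"ry": 0,"rz": -0.15,"jaw": 0.2},{"dx": 0,"dy": 0,"dz": 0,"rx": 0,"ry": 0,"rz": -0.22,"jaw": 0.2},{"dx": 0,"dy": 0,"dz": 0,"rx": 0,"ry": 0,"rz": -0.22,"jaw": 0.2},{"dx": 0,"dy": 0,"dz": 0,"rx": 0,"ry": 0,"rz": -0.22,"jaw": 0.2},{"dx": 0,"dy": 0,"dz": 0,"rx": 0,"ry": 0,"rz": -0.22,"jaw": 0.2},{"dx": 0,"dy": 0,"dz": 0,"rx": 0,"ry": 0,"rz": -0.22,"jaw": 0.2},{"dx": 0,"dy": 0,"dz": 0,"rx": 0,"ry": 0,"rz": -0.22,"jaw": 0.2},{"dx": 0,"dy": 0,"dz": 0,"rx": 0,"ry": 0,"rz": -0.22,"jaw": 0.2},{"dx": 0,"dy": 0,"dz": 0,"rx": 0,"ry": 0,"rz": -0.22,"jaw": 0.2},{"dx": 0,"dy": 0,"dz": 0,"rx": 0,"ry": 0,"rz": 0,"jaw": 0.2}]'

```text
t: 23.2
eef_pos: [0.4522, -0.0886, 0.2034]
eef_rot: [-0.372, 0.928, 0.0, -0.0]
ft_force: [0.8, -0.6, -0.9]
width: 0.0256
```

```bash
python3 - <<'E'
from h import *
go(.419,-.0445,.2,135)
E
```

```text
t 23.2 pos [ 0.4522 -0.0886  0.2034] yaw 133.7 tilt 0.03 w 0.0256 f [ 0.8 -0.6 -0.9]
  units d [-0.0108  0.0913  0.0056] rows 0.8841843647562445 r [ 0.0006 -0.0004 -0.0281] rows 0.11809197672273224
```

Request:
step_arm --commands '[{"dx": -0.005,"dy": 0.045,"dz": 0,"rx": 0,"ry": 0,"rz": -0.028,"jaw": 0.2},{"dx": -0.005,"dy": 0.045,"dz": 0,"rx": 0,"ry": 0,"rz": 0,"jaw": 0.2},{"dx": 0,"dy": 0,"dz": 0,"rx": 0,"ry": 0,"rz": 0,"jaw": 0.2},{"dx": 0,"dy": 0,"dz": 0,"rx": 0,"ry": 0,"rz": 0,"jaw": 0.2}]'

```text
t: 23.7
eef_pos: [0.4183, -0.0451, 0.2031]
eef_rot: [-0.375, 0.927, 0.0, -0.0]
ft_force: [-0.2, -0.5, 0.3]
width: 0.0255
```

```bash
python3 - <<'E'
from h import *
go(.419,-.0445,.115,135)
m=arm.camera_model("wrist");im=arm.capture("wrist");cv2.imwrite('pics/w19.png',cv2.resize(im[140:300,190:380],None,fx=4,fy=4,interpolation=2))
def ext(c,r):
    q=np.array([proj("wrist",c+[r*np.cos(a),r*np.sin(a),0],m) for a in np.linspace(0,6.28,90)]);return ((q.min(0)-[190,140])*4).round(0),((q.max(0)-[190,140])*4).round(0)
print(ext(np.array([.4184,-.045,.030]),.024))
E
```

```text
t 23.7 pos [ 0.4183 -0.0451  0.2031] yaw 134.0 tilt 0.01 w 0.0255 f [-0.2 -0.5  0.3]
  units d [-1.500e-03 -1.000e-04  1.468e-01] rows 1.4091832160712008 r [ 0.0002 -0.0002 -0.0217] rows 0.09144971450334348
(array([254., 178.]), array([469., 384.]))
```

View pics/w19.png

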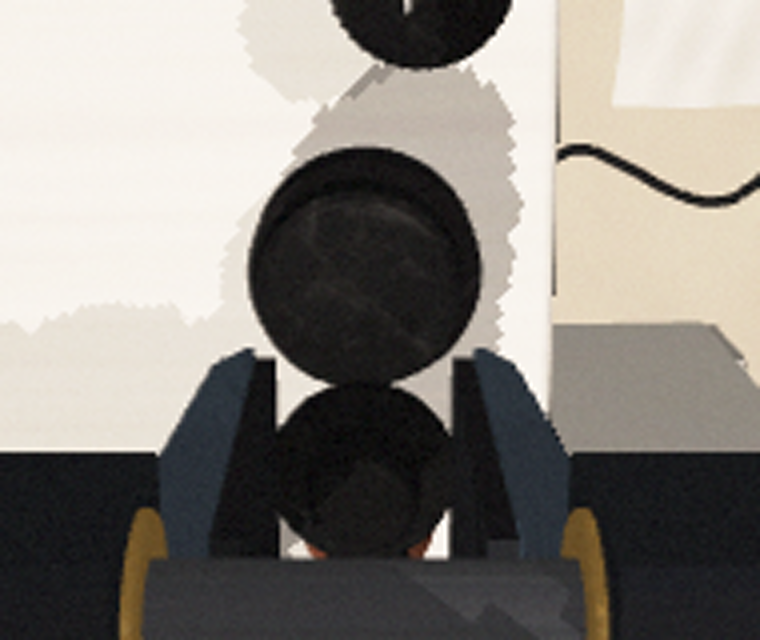

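Request:
step_arm --commands '[{"dx": -0.001,"dy": 0,"dz": 0.04,"rx": 0,"ry": 0,"rz": -0.022,"jaw": 0.2},{"dx": 0,"dy": 0,"dz": 0.05,"rx": 0,"ry": 0,"rz": 0,"jaw": 0.2},{"dx": 0,"dy": 0,"dz": 0.03,"rx": 0,"ry": 0,"rz": 0,"jaw": 0.2},{"dx": 0,"dy": 0,"dz": 0,"rx": 0,"ry": 0,"rz": 0,"jaw": 0.2}]'

```text
t: 24.25
eef_pos: [0.4216, -0.0469, 0.1293]
eef_rot: [-0.38, 0.925, -0.001, 0.001]
ft_force: [-0.2, -0.5, -0.2]
width: 0.0256
```

```bash
python3 - <<'E'
from h import *
go(.419,-.0448,.112,135)
E
```

```text
t 24.25 pos [ 0.4216 -0.0469  0.1293] yaw 134.6 tilt 0.18 w 0.0256 f [-0.2 -0.5 -0.2]
  units d [0.0006 0.0055 0.0289] rows 0.2821721216627188 r [-0.0036  0.0019 -0.0079] rows 0.037492834567716266
```

Request:
step_arm --commands '[{"dx": 0,"dy": 0.005,"dz": 0.015,"rx": -0.003,"ry": 0.002,"rz": -0.008,"jaw": 0.2},{"dx": 0,"dy": 0,"dz": 0.01,"rx": 0,"ry": 0,"rz": 0,"jaw": 0.2},{"dx": 0,"dy": 0,"dz": 0.002,"rx": 0,"ry": 0,"rz": 0,"jaw": 0.2},{"dx": 0,"dy": 0,"dz": 0,"rx": 0,"ry": 0,"rz": 0,"jaw": 0.2}]'

```text
t: 24.75
eef_pos: [0.4205, -0.0452, 0.1134]
eef_rot: [-0.382, 0.924, -0.001, 0.001]
ft_force: [-0.1, -0.0, 0.3]
width: 0.0257
```

```bash
python3 - <<'E'
from h import *
go(.419,-.0448,.110,135)
cv2.imwrite('pics/w20.png',cv2.resize(arm.capture("wrist")[140:300,190:380],None,fx=4,fy=4,interpolation=2))
E
```

```text
t 24.75 pos [ 0.4205 -0.0452  0.1134] yaw 134.9 tilt 0.16 w 0.0257 f [-0.1 -0.   0.3]
  units d [0.0013 0.0023 0.0057] rows 0.060759619049197106 r [-0.0032  0.0014 -0.0012] rows 0.01552947623804277
```

View pics/w20.png

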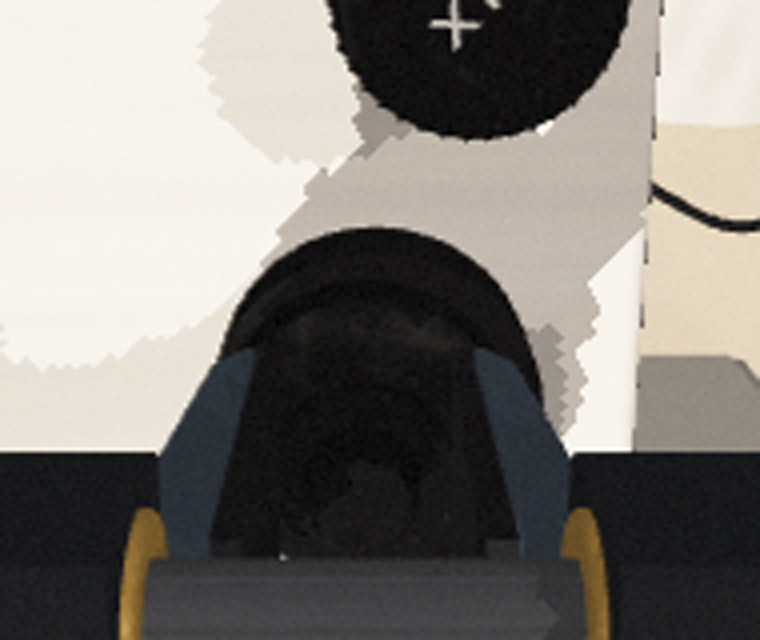

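Request:
step_arm --commands '[{"dx": 0.001,"dy": 0.003,"dz": 0.003,"rx": -0.003,"ry": 0,"rz": 0,"jaw": 0.2},{"dx": 0,"dy": 0,"dz": 0.002,"rx": 0,"ry": 0,"rz": 0,"jaw": 0.2},{"dx": 0,"dy": 0,"dz": 0,"rx": 0,"ry": 0,"rz": 0,"jaw": 0.2}]'

```text
t: 25.18
eef_pos: [0.4189, -0.0443, 0.1107]
eef_rot: [-0.382, 0.924, -0.0, 0.001]
ft_force: [-0.3, -0.5, 0.5]
width: 0.0252
```

Request:
step_arm --commands '[{"dx": 0,"dy": 0,"dz": 0.002,"rx": 0,"ry": 0,"rz": 0,"jaw": 0.2},{"dx": 0,"dy": 0,"dz": 0,"rx": 0,"ry": 0,"rz": 0,"jaw": 0.2}]'

```text
t: 25.42
eef_pos: [0.4189, -0.0443, 0.1099]
eef_rot: [-0.382, 0.924, -0.0, 0.001]
ft_force: [-1.0, -0.4, 7.1]
width: 0.0257
```

Request:
step_arm --commands '[{"dx": 0,"dy": 0,"dz": 0,"rx": 0,"ry": 0,"rz": 0,"jaw": 0.33},{"dx": 0,"dy": 0,"dz": 0,"rx": 0,"ry": 0,"rz": 0,"jaw": 0.42},{"dx": 0,"dy": 0,"dz": 0,"rx": 0,"ry": 0,"rz": 0,"jaw": 0.5},{"dx": 0,"dy": 0,"dz": -0.02,"rx": 0,"ry": 0,"rz": 0,"jaw": 0.5},{"dx": 0,"dy": 0,"dz": -0.08,"rx": 0,"ry": 0,"rz": 0,"jaw": 0.6},{"dx": 0,"dy": 0,"dz": -0.06,"rx": 0,"ry": 0,"rz": 0,"jaw": 0.65},{"dx": 0,"dy": 0,"dz": 0,"rx": 0,"ry": 0,"rz": 0.15,"jaw": 0.65},{"dx": 0,"dy": 0,"dz": 0,"rx": 0,"ry": 0,"rz": 0.22,"jaw": 0.65},{"dx": 0,"dy": 0,"dz": 0,"rx": 0,"ry": 0,"rz": 0.22,"jaw": 0.65},{"dx": 0,"dy": 0,"dz": 0,"rx": 0,"ry": 0,"rz": 0.22,"jaw": 0.65},{"dx": 0,"dy": 0,"dz": 0,"rx": 0,"ry": 0,"rz": 0.22,"jaw": 0.65},{"dx": 0,"dy": 0,"dz": 0,"rx": 0,"ry": 0,"rz": 0.22,"jaw": 0.65},{"dx": 0,"dy": 0,"dz": 0,"rx": 0,"ry": 0,"rz": 0.22,"jaw": 0.65},{"dx": 0,"dy": 0,"dz": 0,"rx": 0,"ry": 0,"rz": 0.22,"jaw": 0.65},{"dx": 0,"dy": 0,"dz": 0,"rx": 0,"ry": 0,"rz": 0.22,"jaw": 0.65},{"dx": 0,"dy": 0,"dz": 0,"rx": 0,"ry": 0,"rz": 0.06,"jaw": 0.65}]'

```text
t: 27.42
eef_pos: [0.4175, -0.044, 0.2187]
eef_rot: [0.396, 0.918, 0.001, 0.004]
ft_force: [0.9, 0.8, 0.9]
width: 0.0594
```

```bash
python3 - <<'E'
from h import *
go(.549,.0035,.2,45)
E
```

```text
t 27.425 pos [ 0.4175 -0.044   0.2187] yaw 43.3 tilt 0.43 w 0.0594 f [0.9 0.8 0.9]
  units d [-0.0926  0.2135  0.0327] rows 2.2562852023639883 r [ 0.006   0.0074 -0.0367] rows 0.15957085909110724
```

```bash
python3 - <<'E'
import cv2
a=cv2.imread("pics/top0.png")[90:250,130:320]; a=cv2.resize(a,None,fx=3.5,fy=3.5,interpolation=2)
b=cv2.imread("pics/scene0.png")[90:280,120:300]; b=cv2.resize(b,None,fx=3.1,fy=3.1,interpolation=2)
cv2.imwrite("pics/t1.png",a);cv2.imwrite("pics/t2.png",b)
E
```

```text
(no output)
```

View pics/t1.png

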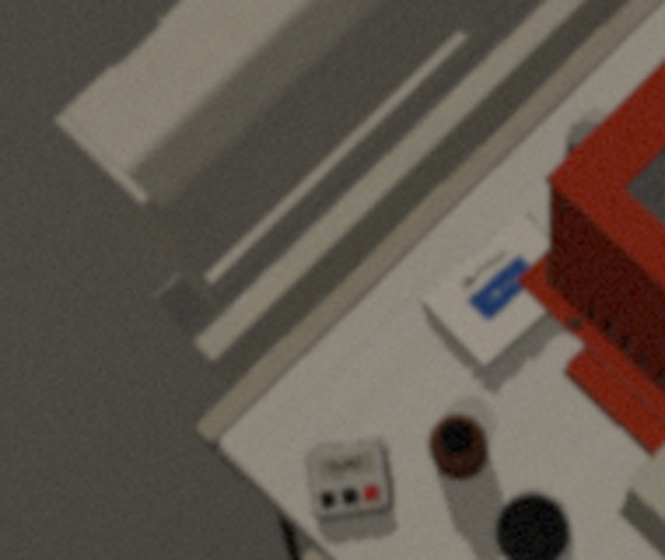

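View pics/t2.png

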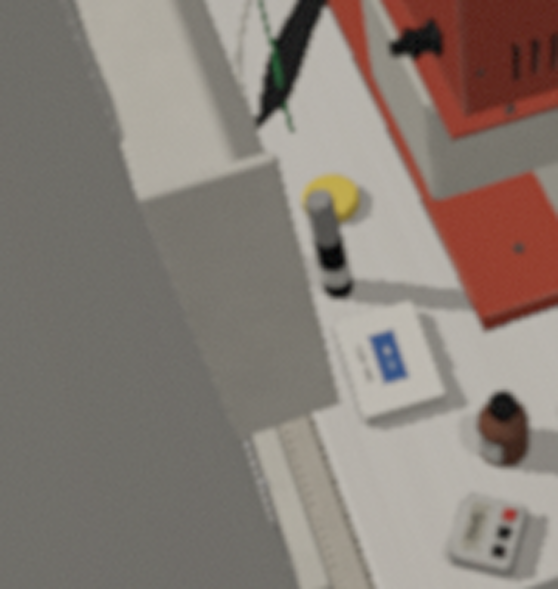

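```bash
python3 - <<'E'
from h import *
def P(n,u,v):
    m=arm.camera_model(n);E=m["extrinsics"];return E[:3,3],E[:3,:3]@np.array([(u-m["cx"])/m["fx"],(v-m["cy"])/m["fy"],1])
def tri(a,b):
    (o,d),(p,e)=P(*a),P(*b); s=np.linalg.lstsq(np.c_[d,-e],p-o,rcond=None)[0]; return (o+d*s[0]).round(3),(p+e*s[1]).round(3)
t=lambda x,y:("top",130+x/3.5,90+y/3.5); sc=lambda x,y:("scene",120+x/3.1,90+y/3.1)
print("upper R",tri(t(145,200),sc(275,155)),"upper L",tri(t(60,120),sc(140,205)))
for z in (0,.05,.1,.15,.2,.25): print(z,ray(*sc(340,405),z), ray(*sc(275,155),z))
for z in (0,.05): print("skirting",ray(*t(220,435),z))
E
```

```text
upper R (array([0.594, 0.121, 0.407]), array([0.595, 0.121, 0.407])) upper L (array([0.633, 0.16 , 0.401]), array([0.635, 0.161, 0.402]))
0 [0.67868034 0.02047675] [ 0.84531773 -0.18074122]
0.05 [0.65885796 0.04438746] [ 0.81459439 -0.14366738]
0.1 [0.63903558 0.06829817] [ 0.78387104 -0.10659354]
0.15 [0.61921319 0.09220887] [ 0.7531477  -0.06951971]
0.2 [0.59939081 0.11611958] [ 0.72242435 -0.03244587]
0.25 [0.57956843 0.14003029] [0.691701   0.00462797]
skirting [0.56467416 0.15948514]
skirting [0.55573557 0.15055741]
```

Request:
step_arm --commands '[{"dx": -0.03,"dy": 0.07,"dz": 0,"rx": 0.006,"ry": 0.007,"rz": -0.037,"jaw": 0.65},{"dx": -0.03,"dy": 0.07,"dz": 0,"rx": 0,"ry": 0,"rz": 0,"jaw": 0.65},{"dx": -0.03,"dy": 0.05,"dz": 0,"rx": 0,"ry": 0,"rz": 0,"jaw": 0.65},{"dx": 0,"dy": 0,"dz": 0,"rx": 0,"ry": 0,"rz": 0,"jaw": 0.65}]'

```text
t: 27.92
eef_pos: [0.5393, -0.0015, 0.2224]
eef_rot: [0.383, 0.924, 0.0, 0.001]
ft_force: [-0.3, 0.0, -0.7]
width: 0.0588
```

```bash
python3 - <<'E'
from h import *
go(.549,.0035,.14,45)
m=arm.camera_model("wrist");im=arm.capture("wrist");cv2.imwrite('pics/w21.png',im)
import pickle; pickle.dump(m,open("w21.pkl","wb"))
E
```

```text
t 27.925 pos [ 0.5393 -0.0015  0.2224] yaw 45.0 tilt 0.08 w 0.0588 f [-0.3  0.  -0.7]
  units d [-0.0054  0.0172  0.1374] rows 1.3306628405025174 r [ 0.0007  0.0017 -0.001 ] rows 0.00895977247337127
```

View pics/w21.png

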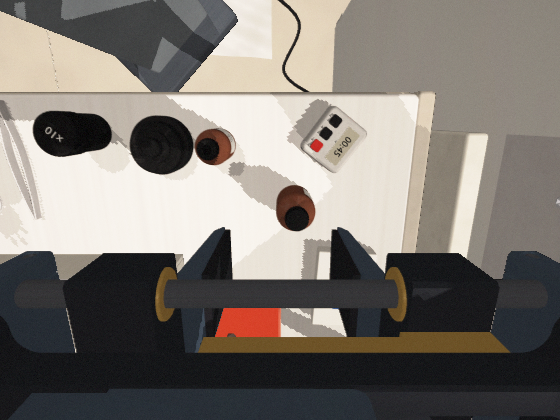

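```bash
python3 - <<'E'
from h import *
import pickle; m=pickle.load(open("w21.pkl","rb"))
for n,u,v,z in (("primercap",296,218,.064),("timer",332.5,138.5,.017),("roll",162,145,.018),("dropnoz",207,148,.065)): print(n,ray("wrist",u,v,z,m).round(4))
im=cv2.imread("pics/w21.png")[85:245,110:380]; cv2.imwrite("pics/w21c.png",cv2.resize(im,None,fx=2.9,fy=2.9,interpolation=2))
E
```

```text
primercap [0.5503 0.0063]
timer [0.5306 0.0765]
roll [ 0.4211 -0.0413]
dropnoz [ 0.4581 -0.0028]
```

View pics/w21c.png

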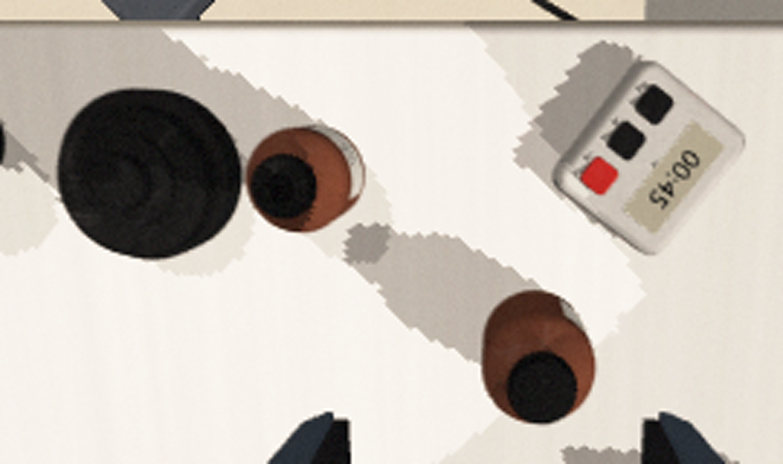

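Request:
step_arm --commands '[{"dx": -0.005,"dy": 0.018,"dz": 0,"rx": 0,"ry": 0,"rz": 0,"jaw": 0.65},{"dx": 0,"dy": 0,"dz": 0.05,"rx": 0,"ry": 0,"rz": 0,"jaw": 0.65},{"dx": 0,"dy": 0,"dz": 0.04,"rx": 0,"ry": 0,"rz": 0,"jaw": 0.65},{"dx": 0,"dy": 0,"dz": 0,"rx": 0,"ry": 0,"rz": 0,"jaw": 0.65}]'

```text
t: 28.48
eef_pos: [0.5466, 0.0039, 0.169]
eef_rot: [0.384, 0.923, -0.0, 0.0]
ft_force: [-0.1, -0.5, 0.9]
width: 0.0595
```

```bash
python3 - <<'E'
from h import *
go(.5495,.0045,.1,45)
cv2.imwrite('pics/w22.png',arm.capture("wrist"))
E
```

```text
t 28.475 pos [0.5466 0.0039 0.169 ] yaw 44.9 tilt 0.04 w 0.0595 f [-0.1 -0.5  0.9]
  units d [-0.0026  0.0041  0.1149] rows 1.1044633205620484 r [-0.0001  0.0008 -0.0031] rows 0.013506873208464406
```

View pics/w22.png

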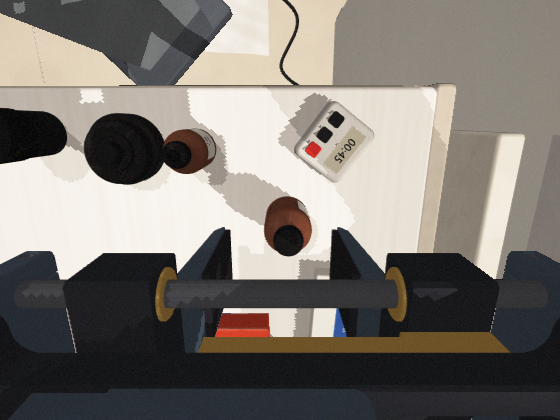

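Request:
step_arm --commands '[{"dx": -0.002,"dy": 0.004,"dz": 0.04,"rx": 0,"ry": 0,"rz": 0,"jaw": 0.65},{"dx": 0,"dy": 0,"dz": 0.04,"rx": 0,"ry": 0,"rz": 0,"jaw": 0.65},{"dx": 0,"dy": 0,"dz": 0.02,"rx": 0,"ry": 0,"rz": 0,"jaw": 0.65},{"dx": 0,"dy": 0,"dz": 0,"rx": 0,"ry": 0,"rz": 0,"jaw": 0.65}]'

```text
t: 29.02
eef_pos: [0.552, 0.0043, 0.1134]
eef_rot: [0.384, 0.923, 0.001, 0.004]
ft_force: [-1.0, 0.5, 1.0]
width: 0.0591
```

```bash
python3 - <<'E'
from h import *
go(.5495,.0045,.1,45)
cv2.imwrite('pics/w23.png',arm.capture("wrist"))
E
```

```text
t 29.025 pos [0.552  0.0043 0.1134] yaw 44.8 tilt 0.46 w 0.0591 f [-1.   0.5  1. ]
  units d [ 0.0033 -0.0029  0.0222] rows 0.21759310865117992 r [ 0.006   0.0082 -0.0039] rows 0.04609357403816276
```

View pics/w23.png

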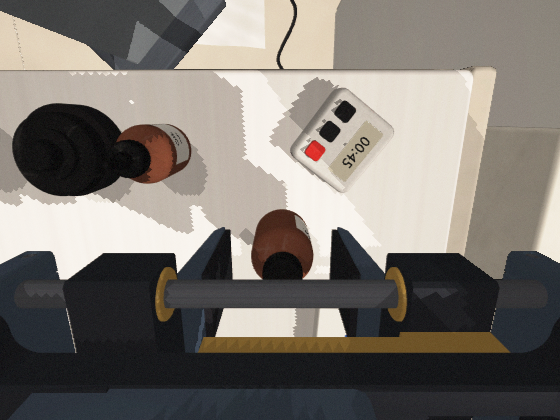

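Request:
step_arm --commands '[{"dx": 0.003,"dy": -0.003,"dz": 0.016,"rx": 0.006,"ry": 0.008,"rz": -0.004,"jaw": 0.65},{"dx": 0,"dy": 0,"dz": 0.008,"rx": 0,"ry": 0,"rz": 0,"jaw": 0.65},{"dx": 0,"dy": 0,"dz": 0,"rx": 0,"ry": 0,"rz": 0,"jaw": 0.5},{"dx": 0,"dy": 0,"dz": 0,"rx": 0,"ry": 0,"rz": 0,"jaw": 0.4},{"dx": 0,"dy": 0,"dz": 0,"rx": 0,"ry": 0,"rz": 0,"jaw": 0.3},{"dx": 0,"dy": 0,"dz": 0,"rx": 0,"ry": 0,"rz": 0,"jaw": 0.3}]' --newtons 10

```text
t: 29.82
eef_pos: [0.5504, 0.0042, 0.1003]
eef_rot: [0.383, 0.924, 0.0, 0.001]
ft_force: [-0.7, -1.1, -0.3]
width: 0.0366
```

```bash
python3 - <<'E'
from h import *
go(.5495,.0045,.2,45)
E
```

```text
t 29.825 pos [0.5504 0.0042 0.1003] yaw 45.0 tilt 0.17 w 0.0366 f [-0.7 -1.1 -0.3]
  units d [ 0.0011 -0.0004 -0.1661] rows 1.5945860691012281 r [0.0023 0.0029 0.0002] rows 0.01567967176017557
```

Request:
step_arm --commands '[{"dx": 0,"dy": 0,"dz": -0.02,"rx": 0,"ry": 0,"rz": 0,"jaw": 0.3},{"dx": 0,"dy": 0,"dz": -0.07,"rx": 0,"ry": 0,"rz": 0,"jaw": 0.3},{"dx": 0,"dy": 0,"dz": -0.08,"rx": 0,"ry": 0,"rz": 0,"jaw": 0.3},{"dx": 0,"dy": 0,"dz": 0,"rx": 0,"ry": 0,"rz": 0,"jaw": 0.3},{"dx": 0.05,"dy": -0.015,"dz": 0,"rx": 0,"ry": 0,"rz": 0,"jaw": 0.3},{"dx": 0.05,"dy": -0.015,"dz": 0,"rx": 0,"ry": 0,"rz": 0,"jaw": 0.3},{"dx": 0,"dy": 0,"dz": 0,"rx": 0,"ry": 0,"rz": -0.15,"jaw": 0.3},{"dx": 0,"dy": 0,"dz": 0,"rx": 0,"ry": 0,"rz": -0.22,"jaw": 0.3},{"dx": 0,"dy": 0,"dz": 0,"rx": 0,"ry": 0,"rz": -0.22,"jaw": 0.3},{"dx": 0,"dy": 0,"dz": 0,"rx": 0,"ry": 0,"rz": -0.22,"jaw": 0.3},{"dx": 0,"dy": 0,"dz": 0,"rx": 0,"ry": 0,"rz": -0.22,"jaw": 0.3},{"dx": 0,"dy": 0,"dz": 0,"rx": 0,"ry": 0,"rz": -0.22,"jaw": 0.3},{"dx": 0,"dy": 0,"dz": 0,"rx": 0,"ry": 0,"rz": -0.22,"jaw": 0.3},{"dx": 0,"dy": 0,"dz": 0,"rx": 0,"ry": 0,"rz": -0.22,"jaw": 0.3},{"dx": 0,"dy": 0,"dz": 0,"rx": 0,"ry": 0,"rz": -0.22,"jaw": 0.3},{"dx": 0,"dy": 0,"dz": 0,"rx": 0,"ry": 0,"rz": 0,"jaw": 0.3}]' --newtons 14

```text
t: 31.82
eef_pos: [0.4887, 0.035, 0.2049]
eef_rot: [-0.372, 0.928, 0.001, -0.002]
ft_force: [0.6, 0.9, -0.9]
width: 0.0367
```

```bash
python3 - <<'E'
from h import *
go(.493,.035,.2,135)
cv2.imwrite('pics/w24.png',arm.capture("wrist"))
E
```

```text
t 31.825 pos [0.4887 0.035  0.2049] yaw 133.7 tilt 0.22 w 0.0367 f [ 0.6  0.9 -0.9]
  units d [-0.0052 -0.0051  0.0081] rows 0.10448412970960004 r [ 0.0033 -0.0037 -0.0296] rows 0.12626640474219192
```

View pics/w24.png

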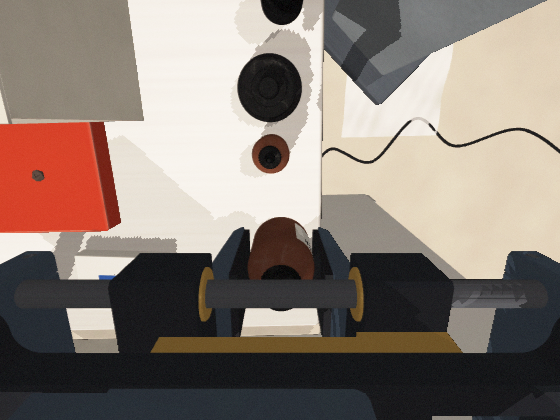

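Request:
step_arm --commands '[{"dx": -0.005,"dy": -0.005,"dz": 0.02,"rx": 0.003,"ry": -0.004,"rz": -0.03,"jaw": 0.3},{"dx": 0,"dy": 0,"dz": 0.04,"rx": 0,"ry": 0,"rz": 0,"jaw": 0.3},{"dx": 0,"dy": 0,"dz": 0.04,"rx": 0,"ry": 0,"rz": 0,"jaw": 0.3},{"dx": 0,"dy": 0,"dz": 0.03,"rx": 0,"ry": 0,"rz": 0,"jaw": 0.3},{"dx": 0,"dy": 0,"dz": 0,"rx": 0,"ry": 0,"rz": 0,"jaw": 0.3}]'

```text
t: 32.5
eef_pos: [0.4934, 0.0349, 0.1219]
eef_rot: [-0.377, 0.926, 0.0, 0.0]
ft_force: [0.1, -0.7, -0.5]
width: 0.0369
```

```bash
python3 - <<'E'
from h import *
go(.493,.035,.1,135)
E
```

```text
t 32.5 pos [0.4934 0.0349 0.1219] yaw 134.3 tilt 0.03 w 0.0369 f [ 0.1 -0.7 -0.5]
  units d [0.0004 0.0006 0.0365] rows 0.350154207978895 r [ 0.0002  0.0007 -0.0155] rows 0.06510140189423456
```

Request:
step_arm --commands '[{"dx": 0,"dy": 0,"dz": 0.02,"rx": 0,"ry": 0,"rz": -0.015,"jaw": 0.3},{"dx": 0,"dy": 0,"dz": 0.008,"rx": 0,"ry": 0,"rz": 0,"jaw": 0.3},{"dx": 0,"dy": 0,"dz": 0.003,"rx": 0,"ry": 0,"rz": 0,"jaw": 0.3},{"dx": 0,"dy": 0,"dz": 0,"rx": 0,"ry": 0,"rz": 0,"jaw": 0.3}]'

```text
t: 33.0
eef_pos: [0.4942, 0.0349, 0.1029]
eef_rot: [-0.382, 0.924, -0.0, 0.001]
ft_force: [-1.4, -0.4, -0.7]
width: 0.0368
```

```bash
python3 - <<'E'
from h import *
go(.493,.035,.1,135)
E
```

```text
t 33.0 pos [0.4942 0.0349 0.1029] yaw 134.9 tilt 0.12 w 0.0368 f [-1.4 -0.4 -0.7]
  units d [0.0012 0.0015 0.0048] rows 0.04969222846495536 r [-0.0014  0.0023 -0.0012] rows 0.012313761162432822
```

Request:
step_arm --commands '[{"dx": 0.001,"dy": 0.001,"dz": 0.003,"rx": 0,"ry": 0,"rz": 0,"jaw": 0.3},{"dx": 0,"dy": 0,"dz": 0.002,"rx": 0,"ry": 0,"rz": 0,"jaw": 0.3}]'

```text
t: 33.25
eef_pos: [0.4935, 0.0349, 0.1002]
eef_rot: [-0.382, 0.924, -0.0, 0.001]
ft_force: [-0.2, 0.1, -0.4]
width: 0.0368
```

Request:
step_arm --commands '[{"dx": 0,"dy": 0,"dz": 0.002,"rx": 0,"ry": 0,"rz": 0,"jaw": 0.3},{"dx": 0,"dy": 0,"dz": 0,"rx": 0,"ry": 0,"rz": 0,"jaw": 0.3}]'

```text
t: 33.5
eef_pos: [0.4937, 0.035, 0.0998]
eef_rot: [-0.382, 0.924, -0.001, 0.002]
ft_force: [-0.4, -0.4, -0.8]
width: 0.0366
```

Request:
step_arm --commands '[{"dx": 0,"dy": 0,"dz": 0.002,"rx": 0,"ry": 0,"rz": 0,"jaw": 0.3},{"dx": 0,"dy": 0,"dz": 0,"rx": 0,"ry": 0,"rz": 0,"jaw": 0.3}]'

```text
t: 33.75
eef_pos: [0.4938, 0.035, 0.0993]
eef_rot: [-0.382, 0.924, -0.001, 0.002]
ft_force: [0.1, 0.1, -0.4]
width: 0.0371
```

Within about a millimetre of the table; one more small step, then release and rise.

Request:
step_arm --commands '[{"dx": 0,"dy": 0,"dz": 0.002,"rx": 0,"ry": 0,"rz": 0,"jaw": 0.3},{"dx": 0,"dy": 0,"dz": 0,"rx": 0,"ry": 0,"rz": 0,"jaw": 0.3}]'

```text
t: 34.0
eef_pos: [0.494, 0.0351, 0.0988]
eef_rot: [-0.382, 0.924, -0.001, 0.003]
ft_force: [-0.2, 1.1, -0.3]
width: 0.0369
```

Request:
step_arm --commands '[{"dx": 0,"dy": 0,"dz": 0,"rx": 0,"ry": 0,"rz": 0,"jaw": 0.42},{"dx": 0,"dy": 0,"dz": 0,"rx": 0,"ry": 0,"rz": 0,"jaw": 0.55},{"dx": 0,"dy": 0,"dz": 0,"rx": 0,"ry": 0,"rz": 0,"jaw": 0.68},{"dx": 0,"dy": 0,"dz": 0,"rx": 0,"ry": 0,"rz": 0,"jaw": 0.68},{"dx": 0,"dy": 0,"dz": -0.02,"rx": 0,"ry": 0,"rz": 0,"jaw": 0.68},{"dx": 0,"dy": 0,"dz": -0.06,"rx": 0,"ry": 0,"rz": 0,"jaw": 0.68},{"dx": 0,"dy": 0,"dz": -0.08,"rx": 0,"ry": 0,"rz": 0,"jaw": 0.68},{"dx": 0,"dy": 0,"dz": -0.06,"rx": 0,"ry": 0,"rz": 0,"jaw": 0.68},{"dx": 0,"dy": 0,"dz": 0,"rx": 0,"ry": 0,"rz": 0,"jaw": 0.68}]'

```text
t: 35.12
eef_pos: [0.4931, 0.035, 0.2374]
eef_rot: [-0.382, 0.924, -0.001, 0.003]
ft_force: [-0.5, -1.1, -0.7]
width: 0.0619
```

```bash
python3 - <<'E'
from h import *
go(.36,.1,.25,45)
cv2.imwrite('pics/w25.png',arm.capture("wrist"))
E
```

```text
t 35.125 pos [0.4931 0.035  0.2374] yaw 134.9 tilt 0.37 w 0.0619 f [-0.5 -1.1 -0.7]
  units d [ 0.0803  0.2333 -0.0225] rows 2.378432658954609 r [6.0000e-04 9.2000e-03 1.9986e+00] rows 8.405625001675602
```

View pics/w25.png

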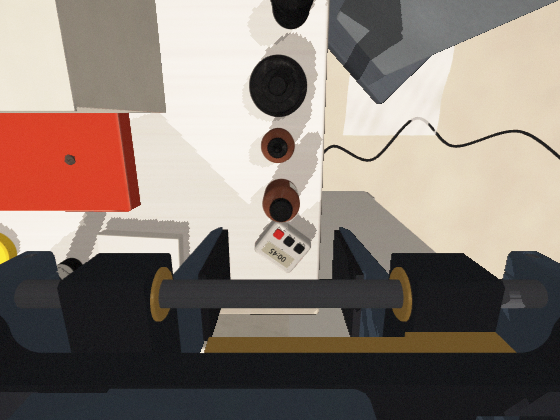

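Request:
step_arm --commands '[{"dx": 0,"dy": 0,"dz": -0.08,"rx": 0,"ry": 0,"rz": 0,"jaw": 0.68},{"dx": 0.02,"dy": 0.08,"dz": 0,"rx": 0,"ry": 0,"rz": 0,"jaw": 0.68},{"dx": 0.02,"dy": 0.08,"dz": 0,"rx": 0,"ry": 0,"rz": 0,"jaw": 0.68},{"dx": 0.02,"dy": 0.08,"dz": 0,"rx": 0,"ry": 0,"rz": 0,"jaw": 0.68},{"dx": 0,"dy": 0.08,"dz": 0,"rx": 0,"ry": 0,"rz": 0,"jaw": 0.68},{"dx": 0,"dy": 0.08,"dz": 0,"rx": 0,"ry": 0,"rz": 0,"jaw": 0.68},{"dx": 0,"dy": 0,"dz": 0,"rx": 0,"ry": 0,"rz": 0,"jaw": 0.68}]'

```text
t: 36.05
eef_pos: [0.2888, 0.182, 0.2805]
eef_rot: [-0.381, 0.924, 0.001, -0.002]
ft_force: [0.0, 0.4, 0.2]
width: 0.0622
```

```bash
python3 - <<'E'
from h import *
go(.36,.1,.25,45)
for n in("top","scene"): cv2.imwrite(f'pics/{n}26.png',arm.capture(n))
a=cv2.imread("pics/top26.png")[170:340,190:390]; cv2.imwrite("pics/t26.png",cv2.resize(a,None,fx=3.5,fy=3.5,interpolation=2))
a=cv2.imread("pics/scene26.png")[140:290,200:420]; cv2.imwrite("pics/s26.png",cv2.resize(a,None,fx=3.5,fy=3.5,interpolation=2))
E
```

```text
t 36.05 pos [0.2888 0.182  0.2805] yaw 134.8 tilt 0.26 w 0.0622 f [0.  0.4 0.2]
  units d [ 0.012  -0.1807  0.0503] rows 1.80475446156299 r [-1.0000e-03 -6.3000e-03  1.9962e+00] rows 8.395423741612294
```

View pics/t26.png

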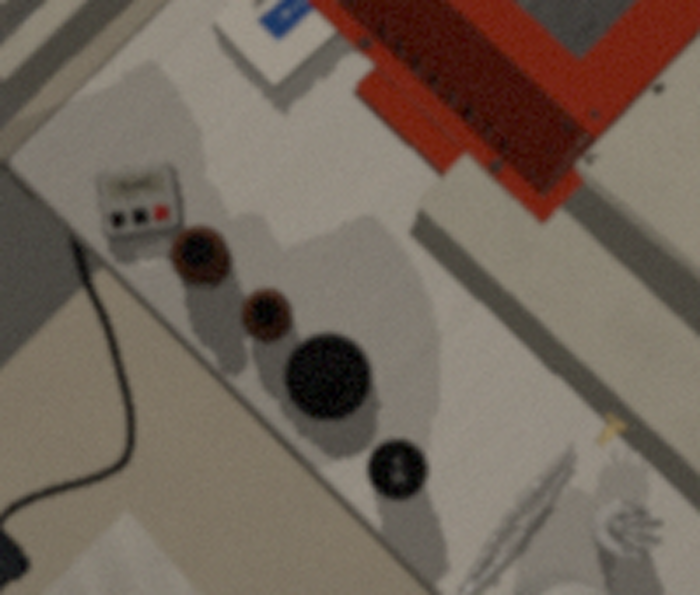

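View pics/s26.png

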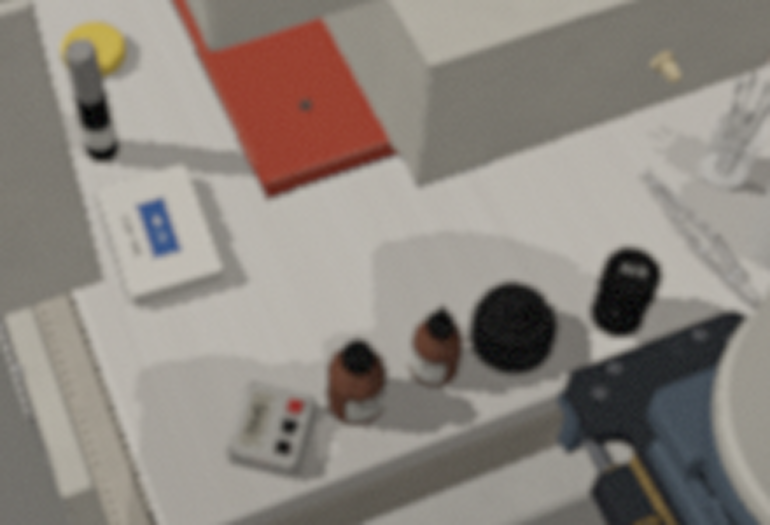

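```bash
python3 - <<'E'
from h import *
t=lambda x,y:(190+x/3.5,170+y/3.5)
P={n:ray("top",*t(x,y),z) for n,x,y,z in (("primer",199,251,.064),("drop",267,313,.066),("roll",328,376,.018),("timer",139,201,.017))}
print({k:v.round(4) for k,v in P.items()})
d=lambda a,b:np.linalg.norm(P[a]-P[b]).round(4)
print("drop-roll",d("drop","roll"),"drop-timer",d("drop","timer"),"prim-timer",d("primer","timer"),"prim-roll",d("primer","roll"))
e=(P["timer"]-P["roll"]);L=np.linalg.norm(e);e/=L;n=np.array([-e[1],e[0]]); print("L",L,"off",[(P[k]-P["roll"])@n for k in("drop","primer")])
a=cv2.imread("pics/w25.png")[40:130,230:330]; a=np.clip((a/255.)**.45*255,0,255).astype(np.uint8); a=cv2.resize(a,None,fx=5,fy=5,interpolation=2)
b=cv2.imread("pics/scene26.png")[210:255,325:375]; b=np.clip((b/255.)**.45*255,0,255).astype(np.uint8); b=cv2.resize(b,(250,225),interpolation=2)
c=np.zeros((450,760,3),np.uint8); c[:,:500]=a; c[:225,505:755]=b; cv2.imwrite("pics/pile.png",c)
E
```

```text
{'primer': array([0.492 , 0.0314]), 'drop': array([ 0.4534, -0.0099]), 'roll': array([ 0.4173, -0.0465]), 'timer': array([0.5304, 0.073 ])}
drop-roll 0.0514 drop-timer 0.1131 prim-timer 0.0567 prim-roll 0.1079
L 0.16453976544738214 off [np.float64(-0.0010061910271383367), np.float64(-0.0006663158875528583)]
```

View pics/pile.png

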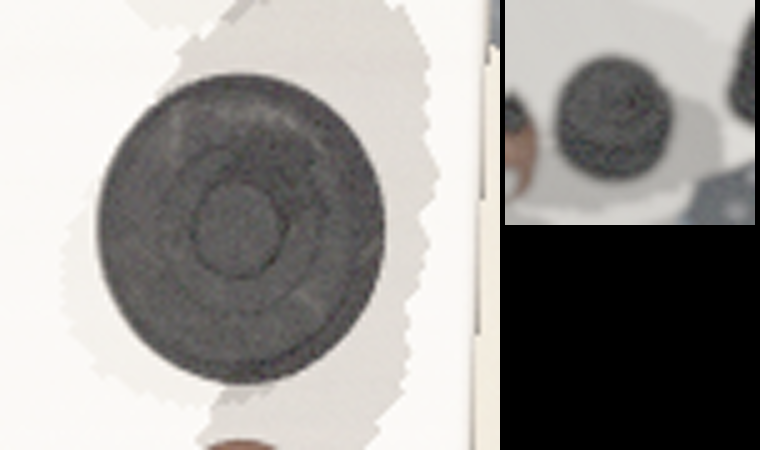

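```bash
python3 -c "
from rig import arm
print(arm.hand_in()); print(arm.state()['t'])"
```

```text
the job is handed in; nothing more can be done
None
the job is handed in; nothing more can be done
```

The job is handed in at about 36 s of the 112 s allowed. The lens cap lies on the tape roll with the stopper, brim down, on the cap, and both bottles stand upright between the roll and the timer.

Final checks:

| Check | Measured | Required |
|---|---|---|
| Dropper bottle to roll | 51 mm | 42–69 mm |
| Dropper bottle to timer | 113 mm | 97–125 mm |
| Screw-cap bottle to timer | 57 mm | 42–69 mm |
| Screw-cap bottle to roll | 108 mm | 97–125 mm |
| Each bottle off the roll–timer line | about 1 mm | within 15 mm |

- **Pile:** In the last wrist picture, roll, cap and stopper looked concentric to within 1–3 mm.
- **Left in place:** The canister's position in the top view did not change. The tissue packet, roll and timer looked unmoved. I did not touch the yellow look-alike. The gripper was clear of everything at the end.

Some readings disagreed or were incomplete:

- **Position readings:** Wrist-camera and top-camera positions differed by 2–5 mm, which is inside the tolerances.
- **Stopper width:** The gripper closed to 25.6 mm on the stopper, where the brim should be 28 mm. It was still carried level.
- **No contact felt:** The cap and the screw-cap bottle showed no contact force before release. They were let go at their expected height, within about 1–2 mm, and the later pictures show the cap on the roll and the bottle standing.

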